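# Free the seized tube adapters from the centrifuge buckets

## Task

Two or three of the upturned centrifuge buckets on the white block still have a tube adapter stuck inside: take the push rod from its stand, push each adapter out through the hole in the bucket's floor so that it drops into the well, and put the rod back in its stand. Seat all three buckets, mouth down, over the pegs of the green draining rack, fully home, and put the freed adapters in the bin of their own colour. Leave the tube rack, the glass dish and the specimen jar where they are.

Things in the scene. Friction and masses are not known exactly. Their poses are not given: they have to be found in the camera images.
- blue1_mid (a point): Tube adapter, plastic block 48 x 69 x 74 mm (x, y, z), top 8 mm a lip 73 mm long in y; blue, 4 small drain holes. 0.11 kg. Starts upside down in a bucket, its upper face 7 mm below the bucket's top; spring clips hold it: 15 N pushes it past, and it drops once its upper face is 25 mm below the bucket's top. None if absent. This point: its centre, 37 mm below the upper face; z up.
- blue2_mid (a point): Tube adapter, plastic block 48 x 69 x 74 mm (x, y, z), top 8 mm a lip 73 mm long in y; blue, 4 small drain holes. 0.11 kg. Starts upside down in a bucket, its upper face 7 mm below the bucket's top; spring clips hold it: 15 N pushes it past, and it drops once its upper face is 25 mm below the bucket's top. None if absent. This point: its centre, 37 mm below the upper face; z up.
- orange1_mid (a point): Tube adapter, plastic block 48 x 69 x 74 mm (x, y, z), top 8 mm a lip 73 mm long in y; orange, 2 larger drain holes. 0.11 kg. Starts upside down in a bucket, its upper face 7 mm below the bucket's top; spring clips hold it: 15 N pushes it past, and it drops once its upper face is 25 mm below the bucket's top. None if absent. This point: its centre, 37 mm below the upper face; z up.
- bucket0_mid (a point): Aluminium bucket standing mouth down in a well of the block: 60 x 86 x 90 mm (x, y, z), inside 53 x 78 mm, dark ears (55 to 85 mm up) make it 105 mm long in y. Its floor, now on top, is 6 mm thick with a 20 mm round hole in the centre. 0.4 kg. May be empty. This point: its centre, 45 mm below the top; z up, x across the 60 mm width.
- bucket1_mid (a point): Aluminium bucket standing mouth down in a well of the block: 60 x 86 x 90 mm (x, y, z), inside 53 x 78 mm, dark ears (55 to 85 mm up) make it 105 mm long in y. Its floor, now on top, is 6 mm thick with a 20 mm round hole in the centre. 0.4 kg. May be empty. This point: its centre, 45 mm below the top; z up, x across the 60 mm width.
- bucket2_mid (a point): Aluminium bucket standing mouth down in a well of the block: 60 x 86 x 90 mm (x, y, z), inside 53 x 78 mm, dark ears (55 to 85 mm up) make it 105 mm long in y. Its floor, now on top, is 6 mm thick with a 20 mm round hole in the centre. 0.4 kg. May be empty. This point: its centre, 45 mm below the top; z up, x across the 60 mm width.
- block: White push-out block, fixed, 96 x 350 mm (x, y), three wells along y, 116 mm apart, one at the centre. Buckets stand on ledges 26 mm above the bench in a rim 8 mm higher, 2 mm play. Wells are 53 x 78 mm, floor 4 mm above the bench: a freed adapter stands in one, upper face 78 mm above the bench, 44 mm clear of the block. Origin: centre of the underside.
- place0_seat (a point): One of three places, 116 mm apart, on the fixed green draining rack (100 x 350 mm): where the centre of a seated bucket comes, 65 mm above the bench, its rim 20 mm above the bench. Four upright pegs, 8 mm thick, at x +-17.5, y +-30 mm, tips 61 mm above the bench, go up inside the mouth with 5 mm play. Axes as of a seated bucket, either way round.
- place1_seat (a point): One of three places, 116 mm apart, on the fixed green draining rack (100 x 350 mm): where the centre of a seated bucket comes, 65 mm above the bench, its rim 20 mm above the bench. Four upright pegs, 8 mm thick, at x +-17.5, y +-30 mm, tips 61 mm above the bench, go up inside the mouth with 5 mm play. Axes as of a seated bucket, either way round.
- place2_seat (a point): One of three places, 116 mm apart, on the fixed green draining rack (100 x 350 mm): where the centre of a seated bucket comes, 65 mm above the bench, its rim 20 mm above the bench. Four upright pegs, 8 mm thick, at x +-17.5, y +-30 mm, tips 61 mm above the bench, go up inside the mouth with 5 mm play. Axes as of a seated bucket, either way round.
- rod_grip (a point): Push rod, upright: red round handle 24 mm thick, 60 mm long, above a steel collar (34 mm wide, 6 mm thick) and a steel shaft 12 mm thick that reaches 70 mm below the collar. 0.16 kg. This point: middle of the handle, 30 mm below its top, 36 mm above the collar's underside, 106 mm above the shaft's tip; z along the rod.
- rod_collar (a point): Centre of the underside of the push rod's collar, 36 mm below rod_grip.
- rod_park (a point): Centre of the upper face of the rod's stand, a grey block 56 x 56 mm, 80 mm high, fixed, with a 19 mm round bore 74 mm deep; the parked rod hangs in it, collar resting on this face (rod_collar meets this point).
- bin_blue: Open blue plastic bin for the blue adapters, 200 x 150 mm (x, y) and 45 mm high, walls and floor 4 mm, loose on the bench, 0.45 kg. Origin: centre of the underside, z up.
- bin_orange: Open orange plastic bin for the orange adapters, 200 x 150 mm (x, y) and 45 mm high, walls and floor 4 mm, loose on the bench, 0.45 kg. Origin: centre of the underside, z up.
- tuberack: Bystander: clear rack with six capped blood tubes, 60 x 72 mm, 84 mm high, loose. Origin: centre of the underside.
- dish: Bystander: glass dish, 90 mm across and 18 mm high, loose. Origin: centre of the underside.
- jar: Bystander: small specimen jar with white cap, 56 mm across and 70 mm high, loose. Origin: centre of the underside.
Not all that is in view belongs to the job. There is more than one size of the part that bears rod_grip; the job needs the smallest.

How it is judged (in metres and radians):
On the way, in this order (a step that is already met when the one before it is completed fails the run):
1. the push rod bears on a stuck adapter through the hole in its bucket ((contact force between rod and blue1 above 2 N or contact force between rod and blue2 above 2 N or contact force between rod and orange1 above 2 N)), for 0.02 s.
2. every adapter is out of its bucket's clips and down (height (world z) of each of blue1_mid, blue2_mid, orange1_mid below 0.055 m), for 0.2 s.
At the end, for the whole second after the job is handed in: Each adapter rests, let go, in the bin of its colour (centre 10 mm or more inside the walls, under 55 mm above the bin's underside); each bucket sits mouth down on the rack (centre within 11 mm of a place, upright within 0.06 rad); rod in its stand (collar within 8 mm, 0.12 rad); bins flat (x of blue1_mid in the frame of bin_blue between -0.085 and 0.085 m and y of blue1_mid in the frame of bin_blue between -0.06 and 0.06 m and z of each of blue1_mid, blue2_mid in the frame of bin_blue below 0.055 m and contact force between the fingers and blue1 below 0.1 N and linear speed of each of blue1, blue2, orange1, bucket0, bucket1, bucket2, rod below 0.02 m/s and angular speed of each of blue1, blue2, orange1, bucket0, bucket1, bucket2, rod below 0.2 rad/s and x of blue2_mid in the frame of bin_blue between -0.085 and 0.085 m and y of blue2_mid in the frame of bin_blue between -0.06 and 0.06 m and contact force between the fingers and blue2 below 0.1 N and x of orange1_mid in the frame of bin_orange between -0.085 and 0.085 m and y of orange1_mid in the frame of bin_orange between -0.06 and 0.06 m and z of orange1_mid in the frame of bin_orange below 0.055 m and contact force between the fingers and orange1 below 0.1 N and (distance between bucket0_mid and place0_seat below 0.011 m or distance between bucket0_mid and place1_seat below 0.011 m or distance between bucket0_mid and place2_seat below 0.011 m) and angle between each of bucket0_mid, bucket1_mid, bucket2_mid's own z axis and vertical below 0.06 rad and (distance between bucket1_mid and place0_seat below 0.011 m or distance between bucket1_mid and place1_seat below 0.011 m or distance between bucket1_mid and place2_seat below 0.011 m) and (distance between bucket2_mid and place0_seat below 0.011 m or distance between bucket2_mid and place1_seat below 0.011 m or distance between bucket2_mid and place2_seat below 0.011 m) and distance between rod_collar and rod_park below 0.008 m and angle between rod_grip's own z axis and vertical below 0.12 rad and angle between each of bin_blue, bin_orange's own z axis and vertical below 0.05 rad); the robot touches nothing.
It fails at once if a bystander (tube rack, glass dish, specimen jar) is moved more than 3 cm or knocked over (distance of any of tuberack, dish, jar from where it was at the start of the episode above 0.03 m or angle between any of tuberack, dish, jar's own z axis and vertical above 0.5 rad).
Of blue1, blue2, orange1 only 2 to 3 are there at a start; the rules pass over those that are not, and their reading is None.
At some moment in a run one of bin_blue, bin_orange may be knocked a few centimetres aside while the robot is not near it.
It also fails if it takes over 210 s, if anything falls off the work surface, if the arm or the gripper's body presses on something with over 40 N, if the wrist force passes 120 N, or if a joint passes its speed limit or range.

## Robot

A 7-joint arm with a two-finger parallel gripper is mounted at the origin on the work surface. World frame = base frame: x ahead of the robot, y to its left, z up, the work surface at z = 0. Lengths are in m, angles in degrees, forces in N, time in s.
With the tool pointing down it reaches from about 0.425 to 0.875 m from the base axis. Payload 4.7 kg.
Tool frame: the origin (TCP) lies between the finger pads; the fingertips stand 19 mm ahead of it and the grasp point (between the pads) is the TCP; x points along the fingers, z is the direction in which the jaws open and shut, and the axes are right-handed (so a half turn about x gives the same grasp; the last joint's range is limited). The gripper opens to 87 mm and grips with 3 to 60 N. Pads are 19 mm wide; open, the fingers measure 117 mm over their backs; the gripper's body (75 mm by 190 mm) begins 51 mm behind the grasp point.
Start: joints at [-62.332, 18.392, -4.016, 83.108, 1.295, 78.541, -3.26], TCP at [0.294, 0.58, 0.208] pointing down, gripper open.
Joint ranges: [-163.93, 163.93], [-17.29, 119.83], [-79.2, 71.16], [3.27, 140.29], [-89.18, 269.18], [5.43, 117.66], [-154.24, 154.24]. Speed limits (degrees/s): [147.25, 147.25, 180, 180, 180, 180, 180].

## Interface

Orientations are given as [roll, pitch, yaw] about the fixed x, y, z axes, in that order (R = Rz(yaw) Ry(pitch) Rx(roll)).
In Python, from cell import monitor, read_camera, camera_model, env, regions_of gives the robot as it stands. The module is installed in compiled form; this text tells all that it offers.
- The arm moves only by the tool step_arm, never from a script. Its argument "deltas" is a list of rows, each a list of 5 numbers: the gripper's target within -1 to 1 (fully open at 1, half-way at 0, shut at -1), then the shift along the tool's x, y, z in m, then the turn about the tool's x in degrees. A call has 1 to 12 rows; each row is the pose to reach, as a shift and turn from the pose commanded when the call began, along the tool's axes at that moment; what a row does not reach only later rows make up. A row lasts 1/8 s, in which the tool goes at most 62.5 mm and 10.7 degrees, less where a joint would pass 70% of its speed; a pose out of reach is approached as far as the arm can. A call with a gripper value outside its range is refused whole. The fingers move at their own pace and stop on an object; "newtons" is the grip in N (left out, the last holds). Time passes only in rows, so rows that repeat a pose let the fingers close. It gives the time, the measured TCP pose, the force and the opening at its end, in the units of the state.
- monitor.get_obs(): the state, without advancing time (a new reading comes with each control period).
- read_camera(name): name is "side" or "top"; returns (picture, depth): 384x512x3 uint8, red, green, blue; 384x512 float32, m along the optical axis (not along the pixel's ray), 0 where there is no reading.
- camera_model(name): a dict with "fx", "fy", "cx", "cy" (pixels), "xyz" and "attitude" of the camera in the world. Camera axes: x right, y down, z forward; pixel columns grow to the right and rows downward; lengths in m; the calibration is good to about 2 mm. A picture is of the moment at which its call begins. camera_model takes no time and is no camera call.
- env.sign_off(): hands the job in, once; it reports no verdict.
Trained networks look in the newest picture that a camera, given by its name, has taken for a name from the list of things; names that differ only in an ending like _2 or _b are one class to them, and where a whole thing is asked for, a point or a joint stands for the part that bears it (a point fixed in the world has none). Each returns a list of dicts, best first, with "p" (0 to 1); they miss things now and then, are a little off and sometimes report something else, mostly with a low value. They report only what shows in the picture. A call takes as long as a camera call. They do not tell look-alikes from the thing itself.
- regions_of(camera, thing): "pixels" (384x512 bool, what is visible of it) and "pixel" ([column, row] in pixels, amid what is visible of it).
The state is a dict: "time_s": time; "qpos": joint angles; "joint_velocities": joint speeds; "effort": joint torques, N m; "tool_pos": TCP position; "tool_rot": TCP orientation; "force": force on the tool from outside, world axes, zero at the start; "wrist_torque": the same for the moment, N m; "grip_width": finger opening in m.
Only numpy, scipy, OpenCV 4.12 (cv2) and the standard library are available. Lean on these libraries where they do the work, as an engineer would, in place of code of your own. Each camera call takes 0.05 s, during which the arm holds its last target. There are 200 camera calls.

## Working session

There is one attempt and no reset: what is moved stays moved. The work goes in short steps, Python scripts to look and compute and a tool call to move; the robot and the scene stay as the last step left them, time stands still between calls to the robot, and variables do not carry over. Pictures are saved under pics/ and viewed, about 12 in all and at most 16, crops included, and the job is handed in when it is done.

Besides the shell and the picture viewer there is one more tool, called after "Call:" in YAML: its name, and indented under it one key for each argument. step_arm: Moves the arm, as the interface text tells. Its arguments: {"type":"object","properties":{"deltas":{"type":"array"},"newtons":{"type":"number"}},"required":["deltas"]}

```bash
mkdir -p pics; cat > h.py <<'E'
import numpy as np, cv2
from scipy.spatial.transform import Rotation as R
from cell import monitor, read_camera, camera_model, env, regions_of
def cloud(name,d):
    m=camera_model(name); v,u=np.mgrid[0:384,0:512]
    c=np.stack([(u-m['cx'])/m['fx']*d,(v-m['cy'])/m['fy']*d,d],-1)
    a=m['attitude']; r=R.from_euler('xyz',a,degrees=True).as_matrix() if np.size(a)==3 else np.array(a)
    P=c@r.T+np.array(m['xyz']); P[d==0]=np.nan
    return P
def save(n,p): cv2.imwrite('pics/'+n+'.png',p[...,::-1])
E
python3 - <<'E'
from h import *
print(monitor.get_obs())
for n in('top','side'):
    print(camera_model(n)); p,d=read_camera(n); np.savez(n,p=p,d=d)
    save(n+'0',cv2.resize(p,(800,600)))
    P=cloud(n,d); print(np.nanmedian(P[...,2]))
E
```

```text
{'time_s': 0.0, 'qpos': array([-62.33420839,  18.44065936,  -4.01520675,  83.17444888,
         1.2945255 ,  78.54198172,  -3.25989124]), 'joint_velocities': array([-0.02801734, -0.02179859,  0.05344803,  0.03273636,  0.05203723,
        0.07060708, -0.01980154]), 'effort': array([ 1.76070921e-04, -4.91286206e+01, -4.04068977e-01, -3.12524056e+01,
       -6.39024074e-02,  4.38190112e-02,  1.87051978e-04]), 'tool_pos': array([0.29343881, 0.57933558, 0.20684735]), 'tool_rot': array([-177.22462821,   89.88799569, -114.08097422]), 'force': array([-0.23581492, -0.03953023, -0.40762634]), 'wrist_torque': array([ 0.0115164 ,  0.0091831 , -0.04981652]), 'grip_width': 0.08692629887399307}
{'fx': 486.99340031458155, 'fy': 486.99340031458155, 'cx': 255.01210506290172, 'cy': 183.54434194931338, 'xyz': array([ 0.40654921, -0.02027744,  1.37488698]), 'attitude': array([-1.70504479e+02, -2.79895201e-02, -9.13131142e+01])}
-0.00014872208241401008
{'fx': 413.17887161435414, 'fy': 413.17887161435414, 'cx': 245.1358533713425, 'cy': 188.73404069470828, 'xyz': array([ 0.02568488, -0.56716531,  0.67676947]), 'attitude': array([-126.40778167,   -1.33824394,  -44.81038291])}
0.0006703197090500712
```

View pics/top0.png

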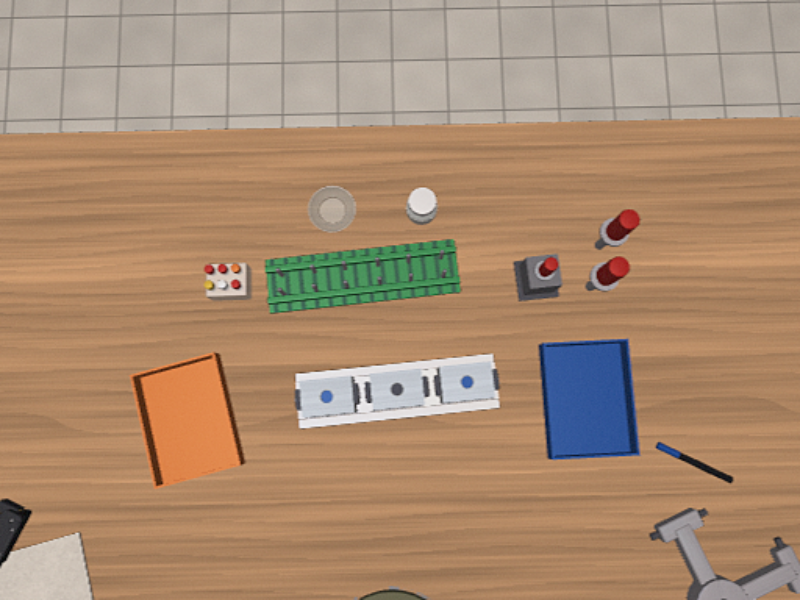

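View pics/side0.png

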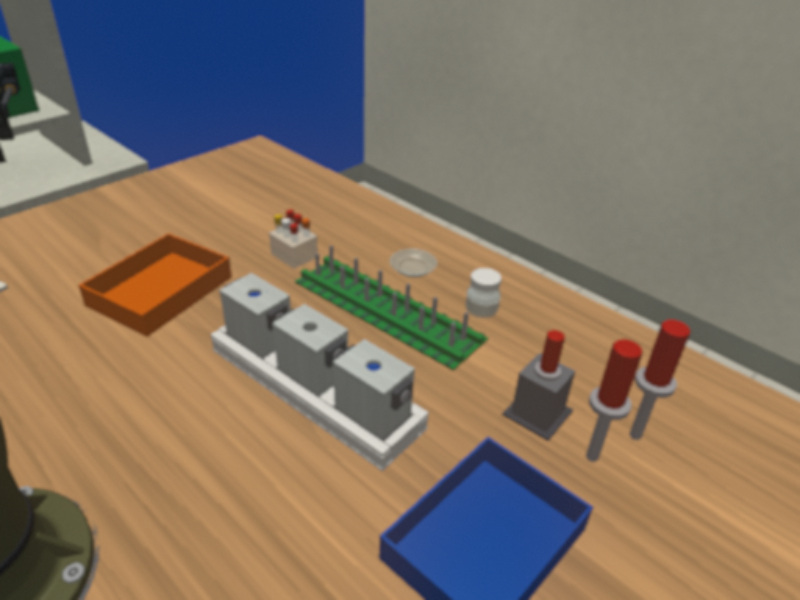

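```bash
cat > loc.py <<'E'
from h import *
import sys
things=['blue1_mid','orange1_mid','bucket0_mid','block','place0_seat','rod_grip','rod_park','bin_blue','bin_orange','tuberack','dish','jar']
C={n:cloud(n,read_camera(n)[1]) for n in('top','side')}
for t in things:
    for n in C:
        for r in regions_of(n,t)[:5]:
            if r['p']<.2: continue
            Q=C[n][r['pixels']]; Q=Q[~np.isnan(Q[:,0])]
            if len(Q)<5: continue
            h=np.percentile(Q[:,2],97); T=Q[Q[:,2]>h-.008]
            (cx,cy),wh,a=cv2.minAreaRect((T[:,:2]*1000).astype(np.float32))
            print(t,n,round(r['p'],2),np.round(r['pixel']),'top z %.3f'%h,'med',np.round(np.median(T,0)[:2],3),'rect',round(cx),round(cy),np.round(wh),round(a,1),len(Q))
E
python3 loc.py
```

```text
blue1_mid top 0.38 [302. 245.] top z 0.114 med [ 0.459 -0.136] rect 456 -136 [16. 18.] 87.4 47
orange1_mid side 0.51 [354. 227.] top z 0.147 med [ 0.641 -0.28 ] rect 644 -278 [22. 22.] 88.8 390
bucket0_mid top 0.83 [298. 246.] top z 0.121 med [ 0.456 -0.134] rect 457 -136 [ 60. 101.] 4.3 871
bucket0_mid top 0.2 [252. 261.] top z 0.041 med [ 0.43  -0.016] rect 448 -20 [ 96. 349.] 4.6 1871
bucket0_mid side 0.9 [238. 245.] top z 0.118 med [ 0.454 -0.141] rect 456 -135 [ 63. 106.] 5.6 2400
block top 0.93 [253. 262.] top z 0.040 med [ 0.425 -0.011] rect 448 -20 [ 96. 349.] 4.6 1637
block side 0.65 [204. 261.] top z 0.036 med [ 0.413 -0.076] rect 446 -19 [ 98. 353.] 4.9 2716
block side 0.23 [198. 220.] top z 0.118 med [ 0.445 -0.027] rect 448 -31 [ 62. 127.] 4.8 1952
place0_seat top 0.84 [230. 174.] top z 0.035 med [0.659 0.066] rect 663 32 [ 60. 312.] 6.0 4262
place0_seat top 0.62 [341. 178.] top z 0.084 med [ 0.638 -0.268] rect 646 -278 [57. 58.] 5.5 564
place0_seat side 0.72 [253. 198.] top z 0.048 med [0.649 0.009] rect 656 36 [ 42. 296.] 5.1 3239
rod_grip top 0.77 [391. 174.] top z 0.
[... 1604 characters left out ...]
. 152.] top z 0.085 med [0.654 0.276] rect 647 276 [60. 45.] 87.6 879
dish side 0.74 [196. 220.] top z 0.118 med [ 0.445 -0.027] rect 448 -20 [ 62. 105.] 4.8 1870
dish side 0.68 [159. 197.] top z 0.118 med [0.436 0.088] rect 439 86 [ 62. 125.] 6.0 1634
dish side 0.65 [267. 168.] top z 0.019 med [0.795 0.101] rect 783 92 [86. 86.] 85.3 421
dish side 0.29 [312. 343.] top z 0.046 med [ 0.434 -0.339] rect 427 -354 [203. 151.] 1.7 9266
jar top 0.54 [269. 132.] top z 0.075 med [ 0.779 -0.073] rect 779 -73 [46. 48.] 51.3 390
jar top 0.28 [212. 258.] top z 0.120 med [0.438 0.096] rect 438 97 [ 59. 102.] 4.4 873
jar side 0.94 [312. 186.] top z 0.072 med [ 0.775 -0.074] rect 778 -72 [49. 48.] 68.0 612
```

The top view shows three buckets at about (326,396), (397,389) and (467,381). The outer two show blue in the hole; the middle one is dark. Rod candidates for rod_grip are the one in the stand at (548,266) and two larger ones at (615,268) and (625,222). The one in the stand looks smallest: its handle is 22 mm, against 31 mm for the others. Next I'll check this in a close crop and refine the rack and hole positions.

```bash
cat > plan.py <<'E'
# usage: plan.py x,y,z[,yaw] ...  -> rows of tool shifts (from the present pose); yaw = direction of jaw axis (mod 180)
from h import *
import sys
def plan(wps):
    o=monitor.get_obs(); p=o['tool_pos']; M=R.from_euler('xyz',o['tool_rot'],degrees=True).as_matrix()
    j=np.degrees(np.arctan2(M[1,2],M[0,2])); c,s=np.cos(np.radians(j)),np.sin(np.radians(j))
    X=np.array([0,0,-1.]); Z=np.array([c,s,0]); Y=np.cross(Z,X)
    print('t %.2f pos %s jaw %.2f width %.4f F %s tilt %.2f q7 %.0f'%(o['time_s'],np.round(p,4),j,o['grip_width'],np.round(o['force'],1),np.degrees(np.arccos(-M[2,0])),o['qpos'][6]))
    for w in wps:
        d=np.array(w[:3])-p; t=0
        if len(w)>3: t=-((w[3]-j+90)%180-90)   # turning about tool x (down) by +a lowers the jaw heading
        print(w,'->',[round(float(d@k),4) for k in(X,Y,Z)],'turn %.2f'%t)
if __name__=='__main__': plan([list(map(float,a.split(','))) for a in sys.argv[1:]])
E
python3 plan.py .645,-.279,.25,5
python3 - <<'E'
from h import *
D={n:np.load(n+'.npz') for n in('top','side')}
P=D['top']['p'];S=D['side']['p']
a=cv2.resize(P[215:280,180:330],(750,325),interpolation=cv2.INTER_CUBIC)
b=cv2.resize(S[165:265,120:270],(375,250),interpolation=cv2.INTER_CUBIC)
c=cv2.resize(S[195:300,310:460],(375,250),interpolation=cv2.INTER_CUBIC)
save('crop1',np.vstack([a,np.hstack([b,c])]))
for n in D:
    C=cloud(n,D[n]['d']); p=D[n]['p'].astype(int)
    # rack: green pixels, at all heights
    g=(p[...,1]>p[...,0]+25)&(p[...,1]>p[...,2]+15)&(C[...,0]>.55)&(C[...,0]<.75)&(abs(C[...,1])<.3)
    Q=C[g]
    for lo,hi in((.004,.03),(.015,.03)):
        q=Q[(Q[:,2]>lo)&(Q[:,2]<hi)]; print(n,'rack',len(q),cv2.minAreaRect((q[:,:2]*1000).astype(np.float32)))
    pg=C.reshape(-1,3); pg=pg[(pg[:,2]>.045)&(pg[:,2]<.075)&(abs(pg[:,0]-.656)<.06)&(abs(pg[:,1]-.03)<.19)]
    # cluster pegs
    im=np.zeros((130,400),np.uint8); ij=np.round((pg[:,:2]-[.59,-.17])*1000).astype(int); im[np.clip(ij[:,0],0,129),np.clip(ij[:,1],0,399)]=255
    k,l,st,ce=cv2.connectedComponentsWithStats(cv2.dilate(im,np.ones((7,7))))
    for i in range(1,k):
        m=l[np.clip(ij[:,0],0,129),np.clip(ij[:,1],0,399)]==i
        print(n,'peg',m.sum(),np.round(pg[m].mean(0),4),round(pg[m][:,2].max(),3))
    # bucket holes and tops
    for x,y in((.456,-.136),(.448,-.02),(.439,.097)):
        m=(abs(C[...,0]-x)<.028)&(abs(C[...,1]-y)<.038)
        q=C[m&(C[...,2]>.105)]
        mm=(np.hypot(C[...,0]-x,C[...,1]-y)<.016); col=p[mm]; dark=mm&(p.sum(-1)<330)
        print(n,'bucket',np.round(np.median(q,0),4),'holepix',dark.sum(),np.round(np.nanmean(C[dark],0),4),p[dark].mean(0).round())
E
```

```text
t 1.40 pos [0.2937 0.5799 0.208 ] jaw 63.14 width 0.0869 F [ 0.1 -0.6  0.2] tilt 0.00 q7 -3
[0.645, -0.279, 0.25, 5.0] -> [-0.042, -0.7014, -0.6075] turn 58.14
top rack 3248 ((657.8770751953125, 40.03192138671875), (100.18595886230469, 347.758056640625), 5.1699934005737305)
top rack 958 ((664.62060546875, 40.17747497558594), (87.02082061767578, 345.829833984375), 4.229153156280518)
top peg 10 [0.6278 0.1813 0.0556] 0.063
top peg 8 [0.632  0.1217 0.058 ] 0.064
top peg 8 [0.6376 0.0669 0.0567] 0.064
top peg 9 [0.643  0.0067 0.0576] 0.062
top peg 9 [ 0.6476 -0.0484  0.0559] 0.064
top peg 10 [ 0.6533 -0.1078  0.056 ] 0.065
top peg 10 [0.6622 0.1846 0.0562] 0.063
top peg 8 [0.6676 0.125  0.0582] 0.062
top peg 10 [0.672  0.0696 0.0571] 0.062
top peg 6 [0.6768 0.0102 0.057 ] 0.062
top peg 9 [ 0.6827 -0.0456  0.0572] 0.066
top peg 9 [ 0.6882 -0.1048  0.0574] 0.064
top bucket [ 0.4553 -0.1357  0.1161] holepix 35 [ 0.4574 -0.1345  0.108 ] [ 56.  93. 163.]
top bucket [ 0.4476 -0.0205  0.1163] holepix 43 [ 0.4504 -0.0184  0.0351] [79. 79. 87.]
top bucket [0.4387 0.097  0.1162] holepix 3 [0.4389 
[... 333 characters left out ...]
0534] 0.06
side peg 18 [0.6369 0.0654 0.0533] 0.061
side peg 18 [0.6414 0.0066 0.0542] 0.063
side peg 18 [ 0.6465 -0.05    0.0542] 0.061
side peg 19 [ 0.6517 -0.1094  0.0535] 0.062
side peg 15 [0.6614 0.1842 0.0537] 0.06
side peg 14 [0.6671 0.1245 0.0538] 0.059
side peg 17 [0.6706 0.0693 0.0542] 0.063
side peg 17 [0.6766 0.0091 0.0533] 0.061
side peg 18 [ 0.6806 -0.0465  0.0541] 0.062
side peg 19 [ 0.6864 -0.1062  0.054 ] 0.062
side bucket [ 0.4551 -0.1372  0.1162] holepix 27 [ 0.4613 -0.1286  0.1083] [ 65.  86. 136.]
side bucket [ 0.4463 -0.0217  0.1164] holepix 4 [ 0.4506 -0.0106  0.1121] [105. 107. 102.]
side bucket [0.4395 0.0982 0.1165] holepix 16 [0.4424 0.1043 0.1095] [ 76.  89. 128.]
```

View pics/crop1.png

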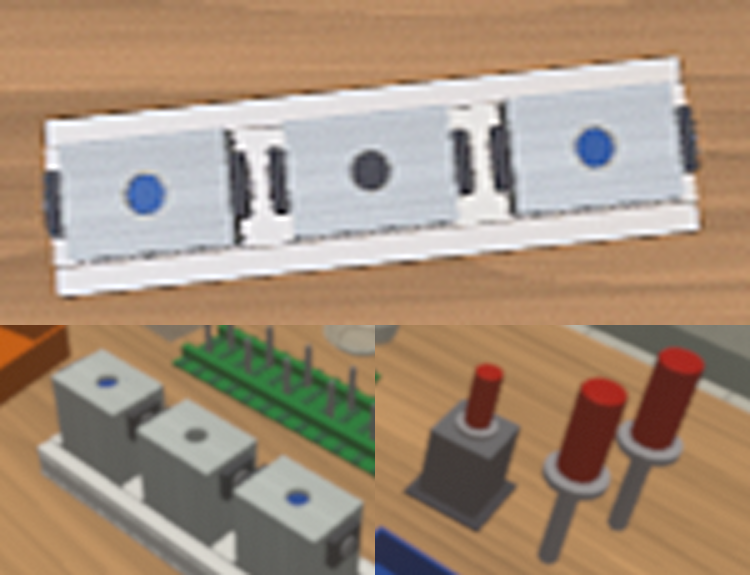

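The crop confirms it: the smallest rod is the one in the stand (crop 485,400), blue shows in both outer buckets (145,194 and 595,147), and the middle bucket is empty (370,171, grey). So there are two blue adapters.

Call:
step_arm:
  deltas:
    - [1, -0.092, 0, 0, 0]
    - [1, -0.092, 0, 0, 0]
    - [1, -0.092, -0.7, -0.607, 58]
    - [1, -0.092, -0.7, -0.607, 58]
    - [1, -0.092, -0.7, -0.607, 58]
    - [1, -0.092, -0.7, -0.607, 58]
    - [1, -0.092, -0.7, -0.607, 58]
    - [1, -0.092, -0.7, -0.607, 58]
    - [1, -0.092, -0.7, -0.607, 58]
    - [1, -0.092, -0.7, -0.607, 58]
    - [1, -0.092, -0.7, -0.607, 58]
    - [1, -0.092, -0.7, -0.607, 58]
  newtons: 60

```text
time_s: 2.9
tool_pos: [0.5305, -0.0006, 0.3004]
tool_rot: [25.6, 89.9, 30.7]
force: [0.2, 0.2, 0.4]
grip_width: 0.087
```

```bash
python3 plan.py .6445,-.2785,.3,5 .6445,-.2785,.113,5
```

```text
t 2.90 pos [ 0.5305 -0.0006  0.3004] jaw 5.16 width 0.0870 F [0.2 0.2 0.4] tilt 0.09 q7 3
[0.6445, -0.2785, 0.3, 5.0] -> [0.0004, -0.287, 0.0886] turn 0.16
[0.6445, -0.2785, 0.113, 5.0] -> [0.1874, -0.287, 0.0886] turn 0.16
```

Call:
step_arm:
  deltas:
    - [1, 0, -0.287, 0.0886, 0]
    - [1, 0, -0.287, 0.0886, 0]
    - [1, 0, -0.287, 0.0886, 0]
    - [1, 0, -0.287, 0.0886, 0]
    - [1, 0, -0.287, 0.0886, 0]
    - [1, 0, -0.287, 0.0886, 0]
    - [1, 0.08, -0.287, 0.0886, 0]
    - [1, 0.08, -0.287, 0.0886, 0]
    - [1, 0.08, -0.287, 0.0886, 0]

```text
time_s: 4.03
tool_pos: [0.6438, -0.2748, 0.2195]
tool_rot: [129.0, 89.9, 134.3]
force: [0.5, -0.2, -0.3]
grip_width: 0.0866
```

```bash
python3 plan.py .6445,-.2785,.113,5; python3 - <<'E'
from h import *
p,d=read_camera('top');save('t2',cv2.resize(p[120:330,180:460],(800,600)))
E
```

```text
t 4.03 pos [ 0.6438 -0.2748  0.2195] jaw 5.25 width 0.0866 F [ 0.5 -0.2 -0.3] tilt 0.13 q7 38
[0.6445, -0.2785, 0.113, 5.0] -> [0.1065, -0.0038, 0.0004] turn 0.25
```

Call:
step_arm:
  deltas:
    - [1, 0, -0.0038, 0.0004, 0]
    - [1, 0.04, -0.0038, 0.0004, 0]
    - [1, 0.08, -0.0038, 0.0004, 0]
    - [1, 0.1065, -0.0038, 0.0004, 0]
    - [1, 0.1065, -0.0038, 0.0004, 0]
    - [-1, 0.1065, -0.0038, 0.0004, 0]
    - [-1, 0.1065, -0.0038, 0.0004, 0]
    - [-1, 0.1065, -0.0038, 0.0004, 0]
    - [-1, 0.1065, -0.0038, 0.0004, 0]
    - [-1, 0.1065, -0.0038, 0.0004, 0]
    - [-1, 0.1065, -0.0038, 0.0004, 0]

```text
time_s: 5.45
tool_pos: [0.6446, -0.2804, 0.1134]
tool_rot: [103.9, 90.0, 109.1]
force: [1.4, 0.2, 0.7]
grip_width: 0.0351
```

```bash
python3 plan.py .6445,-.2785,.250,5 .456,-.136,.26,5
```

```text
t 5.45 pos [ 0.6446 -0.2804  0.1134] jaw 5.14 width 0.0351 F [1.4 0.2 0.7] tilt 0.00 q7 40
[0.6445, -0.2785, 0.25, 5.0] -> [-0.1366, 0.0019, 0.0] turn 0.14
[0.456, -0.136, 0.26, 5.0] -> [-0.1466, 0.1607, -0.1749] turn 0.14
```

Call:
step_arm:
  deltas:
    - [-1, 0, 0, 0, 0]
    - [-1, 0, 0, 0, 0]
    - [-1, 0, 0, 0, 0]
    - [-1, -0.03, 0, 0, 0]
    - [-1, -0.06, 0, 0, 0]
    - [-1, -0.1, 0, 0, 0]
    - [-1, -0.14, 0, 0, 0]
    - [-1, -0.17, 0, 0, 0]
    - [-1, -0.17, 0, 0, 0]
    - [-1, -0.17, 0, 0, 0]

```text
time_s: 6.7
tool_pos: [0.644, -0.28, 0.2815]
tool_rot: [147.5, 89.9, 152.7]
force: [0.4, -0.4, -1.5]
grip_width: 0.0225
```

```bash
cat > rod.py <<'E'
from h import *
o=monitor.get_obs(); t=o['tool_pos']; print('tcp',np.round(t,4),o['grip_width'])
for n in('side','top'):
    p,d=read_camera(n); C=cloud(n,d)
    m=(abs(C[...,0]-t[0])<.04)&(abs(C[...,1]-t[1])<.04)&(C[...,2]<t[2]-.022)&(C[...,2]>t[2]-.12)
    q=C[m]-t
    for a in(-.03,-.04,-.05,-.06,-.07,-.08,-.09,-.1,-.11):
        s=q[abs(q[:,2]-a)<.005]
        if len(s)>2: print(n,a,len(s),np.round(s.mean(0),4),'ext',np.round(np.ptp(s,0),3))
    print(n,'lowest',np.round(np.sort(q[np.hypot(q[:,0],q[:,1])<.015][:,2])[:5],4))
E
python3 rod.py; python3 plan.py .4565,-.136,.26,5
```

```text
tcp [ 0.644  -0.28    0.2815] 0.0225284356910043
side -0.03 112 [-0.0076 -0.0016 -0.0283] ext [0.034 0.034 0.008]
side -0.04 14 [-0.0032  0.001  -0.0431] ext [0.008 0.011 0.004]
side -0.05 29 [-0.0034  0.0002 -0.0501] ext [0.011 0.01  0.01 ]
side -0.06 29 [-0.0027  0.0006 -0.0606] ext [0.009 0.01  0.01 ]
side -0.07 25 [-0.0029  0.0001 -0.0701] ext [0.008 0.011 0.009]
side -0.08 27 [-0.0026  0.001  -0.08  ] ext [0.008 0.01  0.009]
side -0.09 25 [-0.0024  0.001  -0.09  ] ext [0.008 0.012 0.009]
side -0.1 15 [-0.0019  0.0003 -0.0981] ext [0.008 0.009 0.008]
side lowest [-0.1032 -0.1006 -0.1004 -0.0995 -0.0994]
top -0.03 20 [ 0.0059  0.0138 -0.0288] ext [0.023 0.016 0.006]
top lowest [-0.0982 -0.0962 -0.0304 -0.0292 -0.0256]
t 6.80 pos [ 0.6439 -0.2798  0.281 ] jaw 5.14 width 0.0225 F [-0.8 -0.  -2.8] tilt 0.21 q7 37
[0.4565, -0.136, 0.26, 5.0] -> [0.021, 0.16, -0.1738] turn 0.14
```

Call:
step_arm:
  deltas:
    - [-1, 0, 0.1588, -0.1743, 0]
    - [-1, 0, 0.1588, -0.1743, 0]
    - [-1, 0, 0.1588, -0.1743, 0]
    - [-1, 0, 0.1588, -0.1743, 0]
    - [-1, 0.036, 0.1588, -0.1743, 0]
    - [-1, 0.036, 0.1588, -0.1743, 0]
    - [-1, 0.036, 0.1588, -0.1743, 0]
    - [-1, 0.036, 0.1588, -0.1743, 0]

```text
time_s: 7.8
tool_pos: [0.4576, -0.1385, 0.2482]
tool_rot: [-54.5, 89.9, -49.4]
force: [-0.2, -0.5, -1.5]
grip_width: 0.0225
```

```bash
python3 rod.py; python3 plan.py .456,-.137,.235 ; python3 - <<'E'
from h import *
p,d=read_camera('side');a=p[190:290,170:270]
p,d=read_camera('top');b=p[180:280,250:350]
save('c3',cv2.resize(np.hstack([a,b]),(800,400),interpolation=cv2.INTER_CUBIC))
E
```

```text
tcp [ 0.4576 -0.1385  0.2482] 0.022539905298091995
side -0.03 120 [-0.0059 -0.0042 -0.0282] ext [0.034 0.033 0.009]
side -0.04 7 [-0.0033 -0.0008 -0.0438] ext [0.01  0.008 0.002]
side -0.05 28 [-0.0017 -0.0011 -0.0502] ext [0.01  0.011 0.01 ]
side -0.06 28 [-0.0017 -0.0003 -0.06  ] ext [0.01  0.011 0.009]
side -0.07 28 [-0.0015 -0.0007 -0.0698] ext [0.011 0.01  0.009]
side -0.08 30 [-0.0013 -0.0007 -0.0802] ext [0.011 0.011 0.01 ]
side -0.09 24 [-0.0007 -0.001  -0.09  ] ext [0.011 0.009 0.009]
side -0.1 15 [-0.0015  0.0006 -0.0981] ext [0.007 0.009 0.007]
side lowest [-0.1025 -0.1004 -0.1002 -0.0993 -0.099 ]
top lowest []
t 7.90 pos [ 0.4575 -0.1384  0.248 ] jaw 5.09 width 0.0223 F [ 0.6 -0.  -0.7] tilt 0.05 q7 15
[0.456, -0.137, 0.235] -> [0.013, 0.0015, -0.0013] turn 0.00
```

View pics/c3.png

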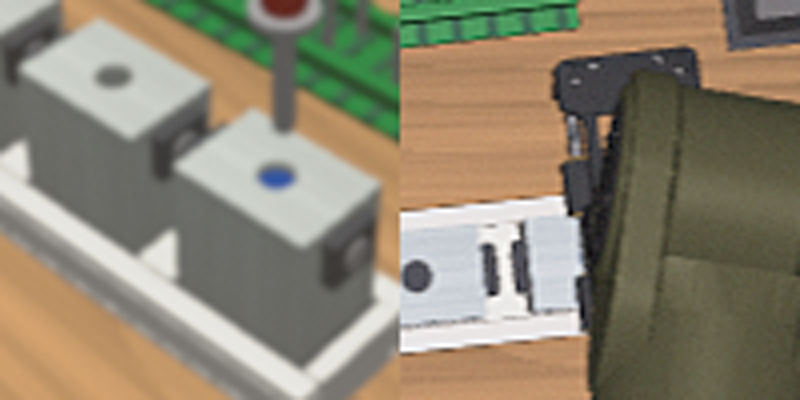

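```bash
python3 - <<'E'
from h import *
def hit(n,u,v,z):
    m=camera_model(n); r=R.from_euler('xyz',m['attitude'],degrees=True).as_matrix()
    k=r@np.array([(u-m['cx'])/m['fx'],(v-m['cy'])/m['fy'],1]); c=np.array(m['xyz']); return np.round(c+k*(z-c[2])/k[2],4)
h=.5
print('side',hit('side',170+277/4-h,190+175.5/4-h,.116))
print('side mid',hit('side',170+113/4-h,190+76/4-h,.116))
print('top',[hit('top',180+u/5-h,215+v/5-h,.116) for u,v in((595,147),(370,171),(145,194))])
E
```

```text
side [ 0.456  -0.1345  0.116 ]
side mid [ 0.4466 -0.0182  0.116 ]
top [array([ 0.4574, -0.1338,  0.116 ]), array([ 0.4478, -0.018 ,  0.116 ]), array([0.4388, 0.0974, 0.116 ])]
```

Call:
step_arm:
  deltas:
    - [-1, 0.01, 0.0017, -0.0026, 0]
    - [-1, 0.02, 0.0017, -0.0026, 0]
    - [-1, 0.026, 0.0017, -0.0026, 0]
    - [-1, 0.03, 0.0017, -0.0026, 0]
    - [-1, 0.034, 0.0017, -0.0026, 0]
    - [-1, 0.034, 0.0017, -0.0026, 0]

```text
time_s: 8.75
tool_pos: [0.454, -0.1364, 0.2132]
tool_rot: [171.3, 90.0, 176.5]
force: [0.1, -0.1, -2.1]
grip_width: 0.0229
```

The tip is about 6 mm inside the hole with no side force. Pushing now.

Call:
step_arm:
  deltas:
    - [-1, 0.003, 0, 0, 0]
    - [-1, 0.006, 0, 0, 0]
    - [-1, 0.009, 0, 0, 0]
    - [-1, 0.012, 0, 0, 0]
    - [-1, 0.015, 0, 0, 0]
    - [-1, 0.018, 0, 0, 0]
    - [-1, 0.021, 0, 0, 0]
    - [-1, 0.024, 0, 0, 0]
    - [-1, 0.026, 0, 0, 0]
    - [-1, 0.026, 0, 0, 0]

```text
time_s: 10.0
tool_pos: [0.454, -0.1364, 0.1873]
tool_rot: [170.6, 90.0, 175.8]
force: [-0.4, 0.4, -2.1]
grip_width: 0.0226
```

```bash
python3 rod.py | tail -8;  python3 plan.py .4545,-.137,.25
```

```text
side -0.08 131 [-0.02   -0.0051 -0.0799] ext [0.067 0.078 0.01 ]
side -0.09 110 [-0.0258 -0.0026 -0.0899] ext [0.064 0.08  0.01 ]
side -0.1 118 [-0.0245 -0.0002 -0.1003] ext [0.061 0.08  0.01 ]
side -0.11 106 [-0.024  -0.0019 -0.1104] ext [0.067 0.079 0.01 ]
side lowest [-0.0766 -0.076  -0.0757 -0.0751 -0.0749]
top -0.07 157 [ 0.0001  0.0304 -0.0712] ext [0.059 0.021 0.009]
top -0.08 11 [ 0.0031  0.0288 -0.0758] ext [0.046 0.02  0.002]
top lowest []
t 10.10 pos [ 0.4542 -0.1364  0.1875] jaw 5.14 width 0.0223 F [ 0.7  0.3 -1.6] tilt 0.01 q7 16
[0.4545, -0.137, 0.25] -> [-0.0625, -0.0006, 0.0003] turn 0.00
```

Call:
step_arm:
  deltas:
    - [-1, 0.003, 0, 0, 0]
    - [-1, 0, 0, 0, 0]
    - [-1, -0.03, 0, 0, 0]
    - [-1, -0.06, 0, 0, 0]
    - [-1, -0.08, 0, 0, 0]
    - [-1, -0.08, 0.06, 0, 0]
    - [-1, -0.08, 0.12, 0, 0]
    - [-1, -0.08, 0.18, 0, 0]
    - [-1, -0.08, 0.231, 0.002, 0]
    - [-1, -0.06, 0.231, 0.002, 0]
    - [-1, -0.06, 0.231, 0.002, 0]
    - [-1, -0.06, 0.231, 0.002, 0]

```text
time_s: 11.6
tool_pos: [0.4358, 0.0932, 0.2481]
tool_rot: [23.4, 90.0, 28.5]
force: [0.0, 0.0, -1.6]
grip_width: 0.0225
```

```bash
python3 rod.py;  python3 plan.py .436,.0945,.2135; python3 - <<'E'
from h import *
p,d=read_camera('side');a=p[150:290,110:310]
save('c4',cv2.resize(a,(800,560),interpolation=cv2.INTER_CUBIC))
C=cloud('side',d)
for x,y in((.456,-.1345),(.4466,-.018)):
    m=np.hypot(C[...,0]-x,C[...,1]-y)<.006; print(C[m][:,2].min())
E
```

```text
tcp [0.4358 0.0932 0.2481] 0.022503797147360977
side -0.03 81 [-0.0049 -0.0058 -0.0282] ext [0.034 0.035 0.009]
side -0.04 11 [-0.0008 -0.0017 -0.0428] ext [0.01  0.008 0.005]
side -0.05 20 [-0.0012 -0.0017 -0.0501] ext [0.007 0.007 0.009]
side -0.06 23 [-0.0013 -0.0013 -0.06  ] ext [0.012 0.01  0.01 ]
side -0.07 17 [-0.0013 -0.0024 -0.0691] ext [0.008 0.011 0.009]
side -0.08 26 [-0.0003 -0.0011 -0.08  ] ext [0.012 0.011 0.01 ]
side -0.09 17 [-0.0007 -0.0009 -0.0907] ext [0.007 0.009 0.008]
side -0.1 13 [-0.0006 -0.0017 -0.0978] ext [0.011 0.009 0.006]
side lowest [-0.1011 -0.1008 -0.099  -0.099  -0.0988]
top lowest []
t 11.70 pos [0.436  0.0932 0.2484] jaw 5.04 width 0.0225 F [-0.3 -0.2 -2.4] tilt 0.09 q7 -13
[0.436, 0.0945, 0.2135] -> [0.0349, 0.0013, 0.0001] turn 0.00Traceback (most recent call last):
  File "<stdin>", line 6, in <module>
    return umr_minimum(a, axis, None, out, keepdims, initial, where)
ValueError: zero-size array to reduction operation minimum which has no identity
```

View pics/c4.png

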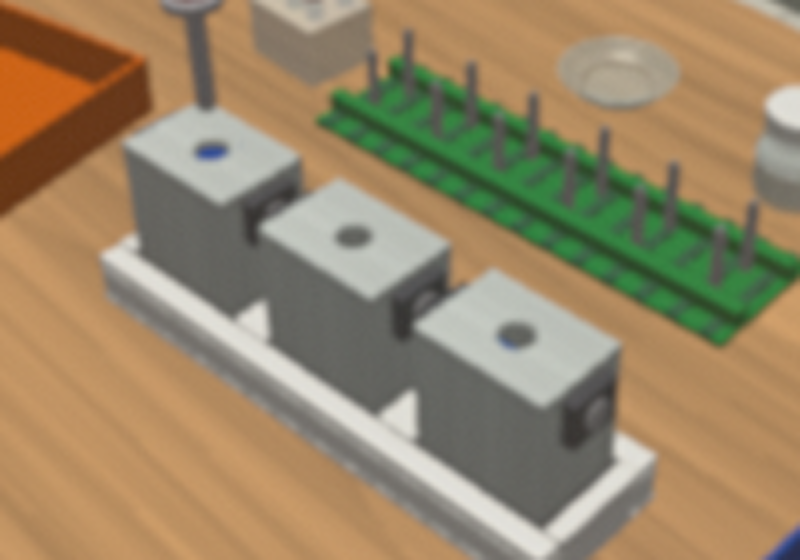

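The right adapter has dropped: only a deep sliver of blue shows in its hole at (516,336). The left bucket's hole is at (211,149).

```bash
cat >> h.py <<'E'
def hit(n,u,v,z):
    m=camera_model(n); r=R.from_euler('xyz',m['attitude'],degrees=True).as_matrix()
    k=r@np.array([(u-m['cx'])/m['fx'],(v-m['cy'])/m['fy'],1]); c=np.array(m['xyz']); return np.round(c+k*(z-c[2])/k[2],4)
E
python3 -c "
from h import *
print(hit('side',110+211/4-.5,150+149/4-.5,.116),hit('side',110+516/4-.5,150+336/4-.5,.116))"
```

```text
[0.4378 0.0978 0.116 ] [ 0.4554 -0.1344  0.116 ]
```

Call:
step_arm:
  deltas:
    - [-1, 0.01, 0.002, 0.0003, 0]
    - [-1, 0.02, 0.002, 0.0003, 0]
    - [-1, 0.026, 0.002, 0.0003, 0]
    - [-1, 0.03, 0.002, 0.0003, 0]
    - [-1, 0.034, 0.002, 0.0003, 0]
    - [-1, 0.034, 0.002, 0.0003, 0]

```text
time_s: 12.5
tool_pos: [0.4353, 0.0958, 0.2132]
tool_rot: [-164.7, 90.0, -159.5]
force: [1.0, -0.1, -1.4]
grip_width: 0.0228
```

Call:
step_arm:
  deltas:
    - [-1, 0.003, 0, 0, 0]
    - [-1, 0.006, 0, 0, 0]
    - [-1, 0.009, 0, 0, 0]
    - [-1, 0.012, 0, 0, 0]
    - [-1, 0.015, 0, 0, 0]
    - [-1, 0.018, 0, 0, 0]
    - [-1, 0.021, 0, 0, 0]
    - [-1, 0.024, 0, 0, 0]
    - [-1, 0.028, 0, 0, 0]
    - [-1, 0.028, 0, 0, 0]

```text
time_s: 13.75
tool_pos: [0.4352, 0.0958, 0.185]
tool_rot: [-160.3, 90.0, -155.1]
force: [-0.4, -0.4, -1.9]
grip_width: 0.0224
```

Call:
step_arm:
  deltas:
    - [-1, -0.02, 0, 0, 0]
    - [-1, -0.05, 0, 0, 0]
    - [-1, -0.1, 0, 0, 0]
    - [-1, -0.1, 0, 0, 0]
    - [-1, -0.1, -0.15, 0.09, 0]
    - [-1, -0.1, -0.15, 0.09, 0]
    - [-1, -0.1, -0.15, 0.09, 0]

```text
time_s: 14.62
tool_pos: [0.5392, -0.0478, 0.2846]
tool_rot: [-135.1, 90.0, -130.0]
force: [0.3, -0.0, -1.9]
grip_width: 0.0224
```

```bash
python3 rod.py|grep -v top;  python3 plan.py .6445,-.2795,.29,5 .6445,-.2795,.20,5; python3 - <<'E'
from h import *
p,d=read_camera('side');a=p[150:290,110:310]
save('c5',cv2.resize(a,(600,420),interpolation=cv2.INTER_CUBIC))
E
```

```text
tcp [ 0.5392 -0.0478  0.2846] 0.022353816700717455
side -0.03 95 [-0.0056 -0.005  -0.0282] ext [0.033 0.032 0.008]
side -0.04 10 [-0.0025 -0.0016 -0.0424] ext [0.006 0.008 0.005]
side -0.05 26 [-0.0021  0.0003 -0.0501] ext [0.009 0.012 0.01 ]
side -0.06 23 [-0.002  -0.0001 -0.06  ] ext [0.008 0.012 0.008]
side -0.07 24 [-0.0026 -0.0002 -0.0697] ext [0.009 0.012 0.01 ]
side -0.08 22 [-0.002  -0.001  -0.0795] ext [0.009 0.011 0.009]
side -0.09 26 [-0.0016  0.0003 -0.09  ] ext [0.008 0.012 0.01 ]
side -0.1 13 [-0.0011 -0.0007 -0.0984] ext [0.009 0.012 0.007]
side lowest [-0.1027 -0.1007 -0.1006 -0.0989 -0.0986]
t 14.72 pos [ 0.5397 -0.052   0.2841] jaw 4.61 width 0.0229 F [ 0.2  0.2 -1.7] tilt 0.28 q7 9
[0.6445, -0.2795, 0.29, 5.0] -> [-0.0059, -0.2352, 0.0862] turn -0.39
[0.6445, -0.2795, 0.2, 5.0] -> [0.0841, -0.2352, 0.0862] turn -0.39
```

View pics/c5.png

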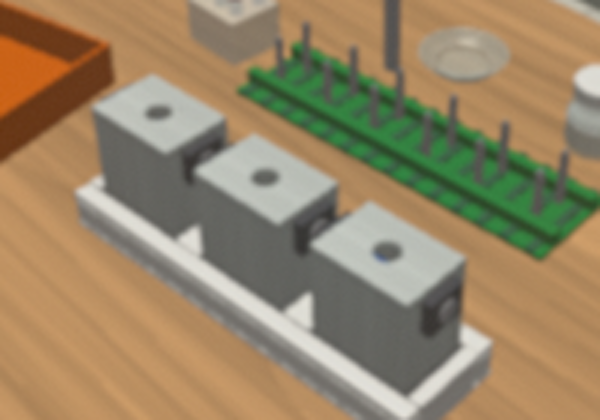

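Both adapters are down, since the left hole now looks dark too. Next I return the rod using the same TCP pose I took it from, (0.644, -0.280).

Call:
step_arm:
  deltas:
    - [-1, -0.006, -0.235, 0.086, 0]
    - [-1, -0.006, -0.235, 0.086, 0]
    - [-1, -0.006, -0.235, 0.086, 0]
    - [-1, -0.006, -0.235, 0.086, 0]
    - [-1, -0.006, -0.235, 0.086, 0]
    - [-1, 0.06, -0.235, 0.086, 0]
    - [-1, 0.06, -0.235, 0.086, 0]
    - [-1, 0.06, -0.235, 0.086, 0]

```text
time_s: 15.78
tool_pos: [0.6461, -0.2699, 0.2269]
tool_rot: [30.5, 89.9, 35.8]
force: [0.3, -1.1, -0.8]
grip_width: 0.0226
```

```bash
python3 rod.py|grep -v top;  python3 plan.py .6442,-.2802,.20,5 .6442,-.2802,.113,5;
```

```text
tcp [ 0.6461 -0.2699  0.2269] 0.022635780131223828
side -0.03 103 [-0.008  -0.0023 -0.0282] ext [0.031 0.033 0.008]
side -0.04 9 [-0.0038  0.0008 -0.0435] ext [0.005 0.009 0.003]
side -0.05 24 [-0.0034  0.0001 -0.0501] ext [0.008 0.009 0.009]
side -0.06 23 [-0.0034  0.0009 -0.06  ] ext [0.007 0.012 0.009]
side -0.07 22 [-0.0027  0.0007 -0.0698] ext [0.009 0.01  0.01 ]
side -0.08 23 [-0.0028 -0.0001 -0.0798] ext [0.009 0.011 0.009]
side -0.09 24 [-0.0022  0.0005 -0.0905] ext [0.01  0.01  0.008]
side -0.1 11 [-0.0016  0.0009 -0.099 ] ext [0.006 0.009 0.008]
side lowest [-0.1038 -0.1034 -0.1005 -0.0998 -0.0988]
t 15.88 pos [ 0.6468 -0.2715  0.2288] jaw 5.23 width 0.0229 F [ 0.  -0.  -1.8] tilt 0.27 q7 37
[0.6442, -0.2802, 0.2, 5.0] -> [0.0288, -0.0085, -0.0034] turn 0.23
[0.6442, -0.2802, 0.113, 5.0] -> [0.1158, -0.0085, -0.0034] turn 0.23
```

Call:
step_arm:
  deltas:
    - [-1, 0.02, -0.0085, -0.0034, 0]
    - [-1, 0.03, -0.0085, -0.0034, 0]
    - [-1, 0.03, -0.0085, -0.0034, 0]
    - [-1, 0.03, -0.0085, -0.0034, 0]

```text
time_s: 16.38
tool_pos: [0.6429, -0.2805, 0.1955]
tool_rot: [17.1, 90.0, 22.3]
force: [0.3, 0.7, -2.1]
grip_width: 0.0225
```

```bash
python3 plan.py .6442,-.2802,.1145,5
```

```text
t 16.38 pos [ 0.6429 -0.2805  0.1955] jaw 5.15 width 0.0225 F [ 0.3  0.7 -2.1] tilt 0.01 q7 39
[0.6442, -0.2802, 0.1145, 5.0] -> [0.081, 0.0002, 0.0014] turn 0.15
```

Call:
step_arm:
  deltas:
    - [-1, 0.0, 0.0002, 0.0013, 0]
    - [-1, 0.015, 0.0002, 0.0013, 0]
    - [-1, 0.03, 0.0002, 0.0013, 0]
    - [-1, 0.045, 0.0002, 0.0013, 0]
    - [-1, 0.06, 0.0002, 0.0013, 0]
    - [-1, 0.07, 0.0002, 0.0013, 0]
    - [-1, 0.079, 0.0002, 0.0013, 0]
    - [-1, 0.0815, 0.0002, 0.0013, 0]
    - [-1, 0.0815, 0.0002, 0.0013, 0]

```text
time_s: 17.5
tool_pos: [0.6441, -0.2804, 0.1142]
tool_rot: [-22.3, 90.0, -17.2]
force: [0.1, 0.7, -2.2]
grip_width: 0.0227
```

Call:
step_arm:
  deltas:
    - [-1, 0.0008, 0, 0, 0]
    - [0.3, 0.0008, 0, 0, 0]
    - [0.3, 0.0008, 0, 0, 0]
    - [0.3, 0.0008, 0, 0, 0]
    - [0.3, 0.0008, 0, 0, 0]
    - [0.3, -0.06, 0, 0, 0]
    - [1, -0.12, 0, 0, 0]
    - [1, -0.12, 0, 0, 0]
    - [1, -0.12, 0.16, -0.174, 0]
    - [1, -0.12, 0.16, -0.174, 0]
    - [1, -0.12, 0.16, -0.174, 0]
    - [1, -0.12, 0.16, -0.174, 0]

```text
time_s: 19.0
tool_pos: [0.4542, -0.1348, 0.233]
tool_rot: [127.5, 89.9, 132.7]
force: [0.6, 0.6, 1.4]
grip_width: 0.087
```

```bash
python3 plan.py .456,-.1355,.18,4.6 .456,-.1355,.088,4.6; python3 - <<'E'
from h import *
for n in('top','side'):
    p,d=read_camera(n); C=cloud(n,d); m=(abs(C[...,0]-.6445)<.03)&(abs(C[...,1]+.279)<.03)&(C[...,2]>.12)
    q=C[m]; t=q[q[:,2]>np.percentile(q[:,2],97)-.006]; print(n,'rod top',np.percentile(q[:,2],97),t.mean(0), 'handle mean',q.mean(0))
E
```

```text
t 19.00 pos [ 0.4542 -0.1348  0.233 ] jaw 5.22 width 0.0870 F [0.6 0.6 1.4] tilt 0.07 q7 15
[0.456, -0.1355, 0.18, 4.6] -> [0.053, -0.0008, 0.0017] turn 0.62
[0.456, -0.1355, 0.088, 4.6] -> [0.145, -0.0008, 0.0017] turn 0.62
top rod top 0.1503984240899753 [ 0.64350755 -0.27776946  0.14679766] handle mean [ 0.64314612 -0.27688308  0.14209405]
side rod top 0.14737508616403178 [ 0.64238759 -0.2794918   0.14551594] handle mean [ 0.63942636 -0.28079208  0.13759079]
```

Call:
step_arm:
  deltas:
    - [1, 0.05, -0.0008, 0.0017, 0.6]
    - [1, 0.1, -0.0008, 0.0017, 0.6]
    - [1, 0.145, -0.0008, 0.0017, 0.6]
    - [1, 0.145, -0.0008, 0.0017, 0.6]
    - [-1, 0.145, -0.0008, 0.0017, 0.6]
    - [-1, 0.145, -0.0008, 0.0017, 0.6]
    - [-1, 0.145, -0.0008, 0.0017, 0.6]
    - [-1, 0.145, -0.0008, 0.0017, 0.6]
    - [-1, 0.145, -0.0008, 0.0017, 0.6]
    - [-1, 0.145, -0.0008, 0.0017, 0.6]
  newtons: 45

```text
time_s: 20.35
tool_pos: [0.4584, -0.1373, 0.0899]
tool_rot: [21.7, 89.9, 26.2]
force: [-3.5, 0.8, 4.9]
grip_width: 0.0597
```

Call:
step_arm:
  deltas:
    - [-1, 0, 0, 0, 0]
    - [-1, -0.02, 0, 0, 0]
    - [-1, -0.04, 0, 0, 0]
    - [-1, -0.07, 0, 0, 0]
    - [-1, -0.1, 0, 0, 0]
    - [-1, -0.14, 0, 0, 0]
    - [-1, -0.14, 0, 0, 0]
    - [-1, -0.14, 0, 0, 0]

```text
time_s: 21.35
tool_pos: [0.4572, -0.1368, 0.2276]
tool_rot: [161.8, 89.9, 166.3]
force: [0.7, -0.1, -3.5]
grip_width: 0.0596
```

```bash
cat > bk.py <<'E'
from h import *
# bucket in hand: faces relative to the tool
o=monitor.get_obs(); t=o['tool_pos']; p,d=read_camera('side'); C=cloud('side',d)
q=C[(abs(C[...,0]-t[0])<.05)&(abs(C[...,1]-t[1])<.065)&(C[...,2]<t[2]+.04)&(C[...,2]>t[2]-.1)]-t
a=np.radians(5); q=np.c_[q[:,:2]@np.array([[np.cos(a),-np.sin(a)],[np.sin(a),np.cos(a)]]),q[:,2]]
s=q[(q[:,2]<-.025)&(q[:,2]>-.06)]
print('tcp',np.round(t,4),'F',o['force'].round(1),'w',round(o['grip_width'],4),'near x face',np.round(np.percentile(s[:,0],[1,5,20,50]),4),'near y',np.round(np.percentile(s[:,1],[1,5,20,95,99]),4),'z',np.round(np.percentile(q[:,2],[1,3,97]),4))
# tilt of near x face and of top
f=s[abs(s[:,0]-np.percentile(s[:,0],20))<.004]; f=f[abs(f[:,1])<.035]
A=np.c_[f[:,1:],np.ones(len(f))]; c=np.linalg.lstsq(A,f[:,0],rcond=None)[0]; print('x-face slope y,z',c.round(3),len(f))
tp=q[(q[:,2]>.02)&(q[:,2]<.036)&(abs(q[:,0])<.028)]
if len(tp)>20: print('top z',np.median(tp[:,2]).round(4),len(tp))
E
python3 bk.py; python3 plan.py .6682,-.0768,.228,5.05; python3 - <<'E'
from h import *
p,d=read_camera('side');a=p[100:290,110:360]
save('c6',cv2.resize(a,(750,570),interpolation=cv2.INTER_CUBIC))
E
```

```text
tcp [ 0.4572 -0.1368  0.2276] F [ 0.7 -0.1 -3.5] w 0.0596 near x face [-0.033  -0.0322 -0.0314 -0.0304] near y [-0.0414 -0.0408 -0.04    0.039   0.0449] z [-0.0615 -0.0586  0.032 ]
x-face slope y,z [ 0.007  0.021 -0.03 ] 426
top z 0.0265 636
t 21.40 pos [ 0.4569 -0.1368  0.2272] jaw 4.55 width 0.0597 F [-0.2 -0.2 -3.8] tilt 0.16 q7 15
[0.6682, -0.0768, 0.228, 5.05] -> [-0.0008, 0.0431, 0.2154] turn -0.50
```

View pics/c6.png

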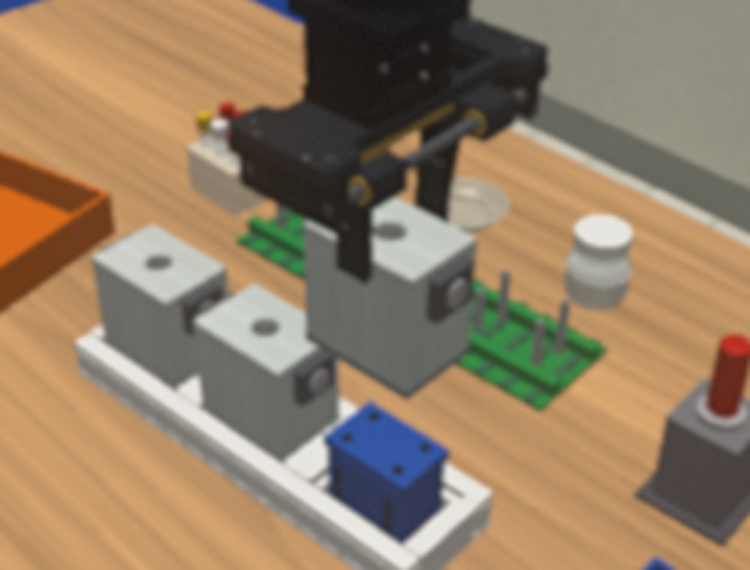

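The bucket came out empty, and the blue adapter stands in its well at (385,450). Moving the bucket to the near-jar place.

Call:
step_arm:
  deltas:
    - [-1, 0, 0.041, 0.2157, -0.5]
    - [-1, 0, 0.041, 0.2157, -0.5]
    - [-1, 0, 0.041, 0.2157, -0.5]
    - [-1, 0, 0.041, 0.2157, -0.5]
    - [-1, 0, 0.041, 0.2157, -0.5]
    - [-1, 0.05, 0.041, 0.2157, -0.5]
    - [-1, 0.08, 0.041, 0.2157, -0.5]
    - [-1, 0.08, 0.041, 0.2157, -0.5]
    - [-1, 0.08, 0.041, 0.2157, -0.5]

```text
time_s: 22.58
tool_pos: [0.6701, -0.0798, 0.1502]
tool_rot: [-12.0, 89.9, -7.0]
force: [0.1, -0.5, -2.6]
grip_width: 0.0595
```

```bash
python3 bk.py; python3 plan.py .6685,-.079,.085,5.05; python3 - <<'E'
from h import *
p,d=read_camera('side');a=p[150:270,210:370]
save('c7',cv2.resize(a,(800,600),interpolation=cv2.INTER_CUBIC))
E
```

```text
tcp [ 0.6701 -0.0798  0.1502] F [ 0.1 -0.5 -2.6] w 0.0595 near x face [-0.0331 -0.0325 -0.0314 -0.0302] near y [-0.0415 -0.0408 -0.0399  0.0393  0.0445] z [-0.0925 -0.0619  0.0315]
x-face slope y,z [-0.005  0.012 -0.03 ] 312
top z 0.0264 392
t 22.62 pos [ 0.6706 -0.0798  0.151 ] jaw 5.02 width 0.0592 F [ 0.6  0.1 -3.4] tilt 0.16 q7 21
[0.6685, -0.079, 0.085, 5.05] -> [0.066, 0.0009, -0.0021] turn -0.03
```

View pics/c7.png

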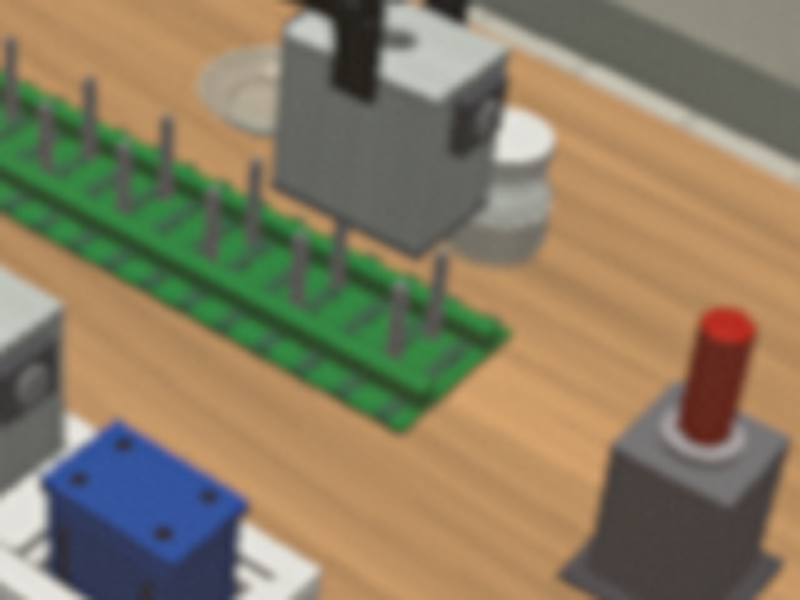

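The bucket hangs above the last four pegs, with its lower corner at (418,255), and the rod is parked. Lowering it now.

Call:
step_arm:
  deltas:
    - [-1, 0.0, 0.0009, -0.0021, 0]
    - [-1, 0.01, 0.0009, -0.0021, 0]
    - [-1, 0.02, 0.0009, -0.0021, 0]
    - [-1, 0.026, 0.0009, -0.0021, 0]
    - [-1, 0.032, 0.0009, -0.0021, 0]
    - [-1, 0.036, 0.0009, -0.0021, 0]

```text
time_s: 23.42
tool_pos: [0.6676, -0.0785, 0.1124]
tool_rot: [178.2, 90.0, -176.8]
force: [-0.4, 0.5, -3.8]
grip_width: 0.0593
```

Call:
step_arm:
  deltas:
    - [-1, 0.01, 0, 0, 0]
    - [-1, 0.018, 0, 0, 0]
    - [-1, 0.023, 0, 0, 0]
    - [-1, 0.026, 0, 0, 0]
    - [-1, 0.028, 0, 0, 0]
    - [-1, 0.029, 0, 0, 0]
    - [-1, 0.029, 0, 0, 0]

```text
time_s: 24.3
tool_pos: [0.6678, -0.0785, 0.0842]
tool_rot: [1.3, 90.0, 6.4]
force: [-0.4, 0.7, -3.8]
grip_width: 0.0597
```

Call:
step_arm:
  deltas:
    - [-1, 0.0015, 0, 0, 0]
    - [-1, 0.002, 0, 0, 0]
    - [0.8, 0.002, 0, 0, 0]
    - [0.8, 0.002, 0, 0, 0]
    - [0.8, 0.002, 0, 0, 0]
    - [0.8, 0.002, 0, 0, 0]
    - [0.8, -0.05, 0, 0, 0]
    - [0.8, -0.1, 0, 0, 0]
    - [1, -0.15, 0, 0, 0]
    - [1, -0.15, 0, 0, 0]

```text
time_s: 25.55
tool_pos: [0.6702, -0.0795, 0.2392]
tool_rot: [-8.6, 89.5, -3.6]
force: [0.1, 0.0, 0.1]
grip_width: 0.0858
```

```bash
python3 plan.py .4475,-.020,.22,4.6 .4475,-.020,.088,4.6; cat > bt.py <<'E'
from h import *
import sys
# bucket tops near given xy
for n in('top','side'):
    p,d=read_camera(n); C=cloud(n,d)
    for a in sys.argv[1:]:
        x,y=map(float,a.split(',')); m=(abs(C[...,0]-x)<.045)&(abs(C[...,1]-y)<.055)&(C[...,2]>.1)&(C[...,2]<.125)
        q=C[m]
        if len(q)<20: print(n,a,'no',len(q)); continue
        A=np.c_[q[:,:2]-q[:,:2].mean(0),np.ones(len(q))]; zz=np.median(q[:,2]); k=abs(q[:,2]-zz)<.004
        c=np.linalg.lstsq(A[k],q[k][:,2],rcond=None)[0]
        (cx,cy),wh,an=cv2.minAreaRect((q[k][:,:2]*1000).astype(np.float32)); print(n,a,'top z %.4f'%zz,'slope',c[:2].round(3),'rect',round(cx,1),round(cy,1),np.round(wh),round(an,1))
E
python3 bt.py .6685,-.077
```

```text
t 25.55 pos [ 0.6702 -0.0795  0.2392] jaw 5.03 width 0.0858 F [0.1 0.  0.1] tilt 0.51 q7 20
[0.4475, -0.02, 0.22, 4.6] -> [0.0192, 0.0788, -0.2166] turn 0.43
[0.4475, -0.02, 0.088, 4.6] -> [0.1512, 0.0788, -0.2166] turn 0.43
top .6685,-.077 no 0
side .6685,-.077 top z 0.1098 slope [0.008 0.004] rect 664.9 -76.7 [ 64. 102.] 3.9
```

Bucket 1 is seated, top at 0.1098 m and level. Next is the middle bucket.

Call:
step_arm:
  deltas:
    - [1, 0.0, 0.079, -0.2166, 0.4]
    - [1, 0, 0.079, -0.2166, 0.4]
    - [1, 0, 0.079, -0.2166, 0.4]
    - [1, 0, 0.079, -0.2166, 0.4]
    - [1, 0, 0.079, -0.2166, 0.4]
    - [1, 0.05, 0.079, -0.2166, 0.4]
    - [1, 0.05, 0.079, -0.2166, 0.4]
    - [1, 0.05, 0.079, -0.2166, 0.4]

```text
time_s: 26.65
tool_pos: [0.4457, -0.0192, 0.1845]
tool_rot: [-98.1, 89.9, -93.5]
force: [1.6, -0.6, 0.5]
grip_width: 0.0869
```

```bash
python3 plan.py .4472,-.020,.088,4.6
```

```text
t 26.65 pos [ 0.4457 -0.0192  0.1845] jaw 4.60 width 0.0869 F [ 1.6 -0.6  0.5] tilt 0.06 q7 -2
[0.4472, -0.02, 0.088, 4.6] -> [0.0965, -0.0009, 0.0014] turn -0.00
```

Call:
step_arm:
  deltas:
    - [1, 0.04, -0.0009, 0.0014, 0]
    - [1, 0.08, -0.0009, 0.0014, 0]
    - [1, 0.0965, -0.0009, 0.0014, 0]
    - [1, 0.0965, -0.0009, 0.0014, 0]
    - [-1, 0.0965, -0.0009, 0.0014, 0]
    - [-1, 0.0965, -0.0009, 0.0014, 0]
    - [-1, 0.0965, -0.0009, 0.0014, 0]
    - [-1, 0.0965, -0.0009, 0.0014, 0]
    - [-1, 0.0965, -0.0009, 0.0014, 0]
    - [-1, 0.0965, -0.0009, 0.0014, 0]
    - [-1, 0.0965, -0.0009, 0.0014, 0]

```text
time_s: 28.02
tool_pos: [0.4473, -0.0195, 0.0881]
tool_rot: [9.0, 89.9, 13.6]
force: [1.3, 0.2, 5.2]
grip_width: 0.0593
```

Call:
step_arm:
  deltas:
    - [-1, 0, 0, 0, 0]
    - [-1, -0.02, 0, 0, 0]
    - [-1, -0.04, 0, 0, 0]
    - [-1, -0.07, 0, 0, 0]
    - [-1, -0.1, 0, 0, 0]
    - [-1, -0.13, 0, 0, 0]
    - [-1, -0.13, 0, 0, 0]
    - [-1, -0.13, 0, 0, 0]

```text
time_s: 29.02
tool_pos: [0.4449, -0.0197, 0.2153]
tool_rot: [-173.4, 89.8, -168.7]
force: [-0.4, -0.5, -4.5]
grip_width: 0.0595
```

```bash
python3 bk.py; python3 plan.py .6583,.0370,.218,5.05
```

```text
tcp [ 0.4449 -0.0197  0.2153] F [-0.4 -0.5 -4.5] w 0.0595 near x face [-0.0314 -0.0308 -0.0302 -0.0289] near y [-0.0442 -0.0434 -0.0425  0.0356  0.0425] z [-0.06   -0.0573  0.0314]
x-face slope y,z [ 0.006 -0.001 -0.03 ] 312
top z 0.0283 634
t 29.07 pos [ 0.4449 -0.0197  0.2153] jaw 4.64 width 0.0593 F [-0.2 -0.2 -4.6] tilt 0.23 q7 -2
[0.6583, 0.037, 0.218, 5.05] -> [-0.0027, 0.0393, 0.2173] turn -0.41
```

Call:
step_arm:
  deltas:
    - [-1, 0, 0.0416, 0.2175, -0.4]
    - [-1, 0, 0.0416, 0.2175, -0.4]
    - [-1, 0, 0.0416, 0.2175, -0.4]
    - [-1, 0, 0.0416, 0.2175, -0.4]
    - [-1, 0, 0.0416, 0.2175, -0.4]
    - [-1, 0.05, 0.0416, 0.2175, -0.4]
    - [-1, 0.068, 0.0416, 0.2175, -0.4]
    - [-1, 0.068, 0.0416, 0.2175, -0.4]
    - [-1, 0.068, 0.0416, 0.2175, -0.4]

```text
time_s: 30.2
tool_pos: [0.6607, 0.0393, 0.1513]
tool_rot: [6.6, 89.9, 11.6]
force: [1.3, -0.2, -3.3]
grip_width: 0.0596
```

```bash
python3 bk.py; python3 plan.py .6583,.0393,.112,5.05 .6583,.0393,.0815,5.05
```

```text
tcp [0.6607 0.0393 0.1513] F [ 1.3 -0.2 -3.3] w 0.0596 near x face [-0.032  -0.0314 -0.0303 -0.0288] near y [-0.0446 -0.0438 -0.0425  0.035   0.0414] z [-0.0946 -0.0608  0.033 ]
x-face slope y,z [ 0.004 -0.006 -0.03 ] 247
top z 0.0282 354
t 30.25 pos [0.6609 0.0393 0.1516] jaw 5.04 width 0.0598 F [-0.6  0.5 -4.2] tilt 0.19 q7 12
[0.6583, 0.0393, 0.112, 5.05] -> [0.0396, 0.0002, -0.0026] turn -0.01
[0.6583, 0.0393, 0.0815, 5.05] -> [0.0701, 0.0002, -0.0026] turn -0.01
```

Call:
step_arm:
  deltas:
    - [-1, 0.0, 0.0002, -0.0024, 0]
    - [-1, 0.01, 0.0002, -0.0024, 0]
    - [-1, 0.02, 0.0002, -0.0024, 0]
    - [-1, 0.027, 0.0002, -0.0024, 0]
    - [-1, 0.034, 0.0002, -0.0024, 0]
    - [-1, 0.039, 0.0002, -0.0024, 0]

```text
time_s: 31.0
tool_pos: [0.6573, 0.0394, 0.1098]
tool_rot: [-159.2, 90.0, -154.2]
force: [0.9, -0.1, -4.7]
grip_width: 0.0594
```

Call:
step_arm:
  deltas:
    - [-1, 0.01, 0, 0, 0]
    - [-1, 0.018, 0, 0, 0]
    - [-1, 0.023, 0, 0, 0]
    - [-1, 0.026, 0, 0, 0]
    - [-1, 0.0275, 0, 0, 0]
    - [-1, 0.0285, 0, 0, 0]

```text
time_s: 31.75
tool_pos: [0.6577, 0.0395, 0.0822]
tool_rot: [4.8, 90.0, 9.9]
force: [-0.5, -0.9, 0.5]
grip_width: 0.0598
```

Call:
step_arm:
  deltas:
    - [-1, 0.001, 0, 0, 0]
    - [0.8, 0.001, 0, 0, 0]
    - [0.8, 0.001, 0, 0, 0]
    - [0.8, 0.001, 0, 0, 0]
    - [0.8, 0.001, 0, 0, 0]
    - [0.8, -0.05, 0, 0, 0]
    - [0.8, -0.1, 0, 0, 0]
    - [1, -0.15, 0, 0, 0]
    - [1, -0.15, 0, 0, 0]

```text
time_s: 32.88
tool_pos: [0.6601, 0.0389, 0.2371]
tool_rot: [2.3, 89.5, 7.4]
force: [0.2, 0.4, -0.7]
grip_width: 0.0855
```

```bash
python3 plan.py .4385,.0957,.19,4.6; python3 bt.py .6685,-.077 .6583,.0388 .439,.097
```

```text
t 32.88 pos [0.6601 0.0389 0.2371] jaw 5.03 width 0.0855 F [ 0.2  0.4 -0.7] tilt 0.50 q7 10
[0.4385, 0.0957, 0.19, 4.6] -> [0.0471, 0.076, -0.2158] turn 0.43
top .6685,-.077 top z 0.1097 slope [-0.007 -0.004] rect 666.7 -76.6 [ 61. 104.] 5.2
top .6583,.0388 top z 0.1076 slope [-0.038  0.333] rect 661.3 -4.1 [59. 18.] 8.2
top .439,.097 no 14
side .6685,-.077 top z 0.1098 slope [0.011 0.007] rect 666.2 -78.4 [ 64. 104.] 5.5
side .6583,.0388 top z 0.1098 slope [0.008 0.008] rect 657.1 38.4 [ 64. 104.] 4.9
side .439,.097 top z 0.1159 slope [0.006 0.009] rect 438.2 95.5 [ 62. 103.] 4.7
```

Two buckets are seated. Now the third.

Call:
step_arm:
  deltas:
    - [1, 0.0, 0.0768, -0.216, 0.4]
    - [1, 0, 0.0768, -0.216, 0.4]
    - [1, 0, 0.0768, -0.216, 0.4]
    - [1, 0, 0.0768, -0.216, 0.4]
    - [1, 0, 0.0768, -0.216, 0.4]
    - [1, 0.05, 0.0768, -0.216, 0.4]
    - [1, 0.05, 0.0768, -0.216, 0.4]
    - [1, 0.05, 0.0768, -0.216, 0.4]

```text
time_s: 33.98
tool_pos: [0.4363, 0.0966, 0.1826]
tool_rot: [-80.7, 89.9, -76.1]
force: [0.3, 0.4, 0.4]
grip_width: 0.0869
```

```bash
python3 plan.py .4385,.0962,.088,4.6
```

```text
t 33.98 pos [0.4363 0.0966 0.1826] jaw 4.58 width 0.0869 F [0.3 0.4 0.4] tilt 0.06 q7 -16
[0.4385, 0.0962, 0.088, 4.6] -> [0.0946, -0.0006, 0.0021] turn -0.02
```

Call:
step_arm:
  deltas:
    - [1, 0.04, -0.0006, 0.0021, 0]
    - [1, 0.08, -0.0006, 0.0021, 0]
    - [1, 0.0946, -0.0006, 0.0021, 0]
    - [1, 0.0946, -0.0006, 0.0021, 0]
    - [-1, 0.0946, -0.0006, 0.0021, 0]
    - [-1, 0.0946, -0.0006, 0.0021, 0]
    - [-1, 0.0946, -0.0006, 0.0021, 0]
    - [-1, 0.0946, -0.0006, 0.0021, 0]
    - [-1, 0.0946, -0.0006, 0.0021, 0]
    - [-1, 0.0946, -0.0006, 0.0021, 0]
    - [-1, 0.0946, -0.0006, 0.0021, 0]

```text
time_s: 35.35
tool_pos: [0.4383, 0.0968, 0.0879]
tool_rot: [21.5, 89.9, 26.1]
force: [0.8, 0.2, 4.9]
grip_width: 0.0594
```

Call:
step_arm:
  deltas:
    - [-1, 0, 0, 0, 0]
    - [-1, -0.02, 0, 0, 0]
    - [-1, -0.04, 0, 0, 0]
    - [-1, -0.07, 0, 0, 0]
    - [-1, -0.1, 0, 0, 0]
    - [-1, -0.14, 0, 0, 0]
    - [-1, -0.14, 0, 0, 0]
    - [-1, -0.14, 0, 0, 0]

```text
time_s: 36.35
tool_pos: [0.4363, 0.0961, 0.2252]
tool_rot: [-158.9, 89.8, -154.2]
force: [0.1, 0.9, -4.6]
grip_width: 0.0592
```

```bash
python3 bk.py; python3 plan.py .6480,.1544,.22,5.05;python3 - <<'E'
from h import *
p,d=read_camera('side');a=p[90:290,90:360]
save('c8',cv2.resize(a,(800,593),interpolation=cv2.INTER_CUBIC))
E
```

```text
tcp [0.4363 0.0961 0.2252] F [ 0.1  0.9 -4.6] w 0.0592 near x face [-0.0318 -0.031  -0.0302 -0.0287] near y [-0.0452 -0.0444 -0.0435  0.0335  0.0413] z [-0.0601 -0.0571  0.0317]
x-face slope y,z [ 0.01   0.003 -0.03 ] 260
top z 0.0284 561
t 36.40 pos [0.4361 0.096  0.2249] jaw 4.64 width 0.0595 F [-0.5  0.3 -4.7] tilt 0.25 q7 -17
[0.648, 0.1544, 0.22, 5.05] -> [0.0049, 0.041, 0.2159] turn -0.41
```

View pics/c8.png

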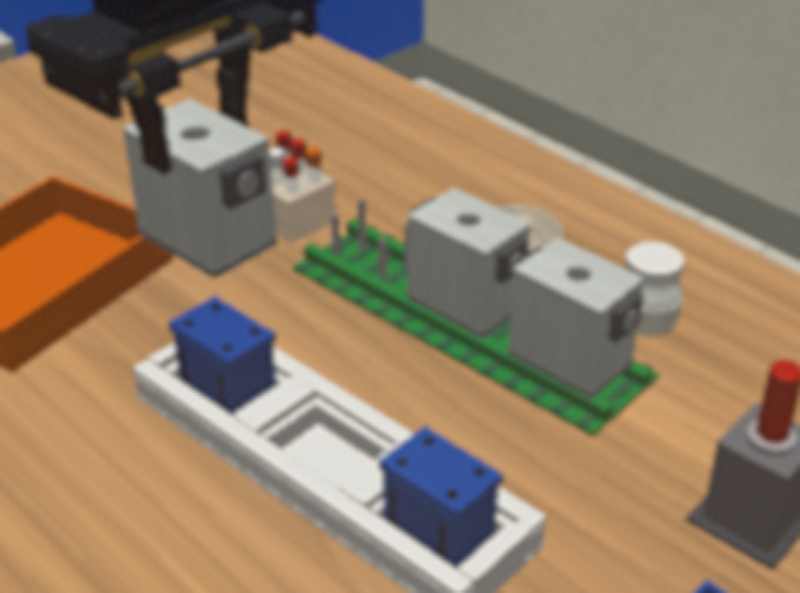

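All as planned: both adapters stand in their wells at (222,350) and (440,495), two buckets are seated, and the third is in hand.

Call:
step_arm:
  deltas:
    - [-1, 0, 0.0426, 0.2162, -0.4]
    - [-1, 0, 0.0426, 0.2162, -0.4]
    - [-1, 0, 0.0426, 0.2162, -0.4]
    - [-1, 0, 0.0426, 0.2162, -0.4]
    - [-1, 0, 0.0426, 0.2162, -0.4]
    - [-1, 0.05, 0.0426, 0.2162, -0.4]
    - [-1, 0.077, 0.0426, 0.2162, -0.4]
    - [-1, 0.077, 0.0426, 0.2162, -0.4]
    - [-1, 0.077, 0.0426, 0.2162, -0.4]

```text
time_s: 37.58
tool_pos: [0.6499, 0.1564, 0.1515]
tool_rot: [18.5, 89.9, 23.6]
force: [-0.3, 1.2, -3.8]
grip_width: 0.0593
```

```bash
python3 bk.py; python3 plan.py .6480,.156,.112,5.05
```

```text
tcp [0.6499 0.1564 0.1515] F [-0.3  1.2 -3.8] w 0.0593 near x face [-0.0327 -0.0314 -0.0302 -0.0285] near y [-0.0457 -0.0444 -0.043   0.0365  0.042 ] z [-0.0934 -0.0593  0.032 ]
x-face slope y,z [-0.002 -0.017 -0.03 ] 211
top z 0.0282 329
t 37.62 pos [0.6505 0.1565 0.1522] jaw 5.04 width 0.0594 F [ 0.2  0.3 -4.1] tilt 0.15 q7 3
[0.648, 0.156, 0.112, 5.05] -> [0.0402, -0.0003, -0.0025] turn -0.01
```

Call:
step_arm:
  deltas:
    - [-1, 0.0, -0.0003, -0.0022, 0]
    - [-1, 0.01, -0.0003, -0.0022, 0]
    - [-1, 0.02, -0.0003, -0.0022, 0]
    - [-1, 0.027, -0.0003, -0.0022, 0]
    - [-1, 0.034, -0.0003, -0.0022, 0]
    - [-1, 0.039, -0.0003, -0.0022, 0]

```text
time_s: 38.38
tool_pos: [0.6474, 0.156, 0.1107]
tool_rot: [-158.0, 90.0, -152.9]
force: [-0.4, 0.0, -3.8]
grip_width: 0.0598
```

Call:
step_arm:
  deltas:
    - [-1, 0.01, 0, 0, 0]
    - [-1, 0.018, 0, 0, 0]
    - [-1, 0.023, 0, 0, 0]
    - [-1, 0.026, 0, 0, 0]
    - [-1, 0.028, 0, 0, 0]
    - [-1, 0.0293, 0, 0, 0]

```text
time_s: 39.12
tool_pos: [0.6477, 0.1561, 0.0822]
tool_rot: [20.8, 90.0, 25.8]
force: [-1.0, 1.2, -4.4]
grip_width: 0.0595
```

Call:
step_arm:
  deltas:
    - [-1, 0.001, 0, 0, 0]
    - [0.8, 0.001, 0, 0, 0]
    - [0.8, 0.001, 0, 0, 0]
    - [0.8, 0.001, 0, 0, 0]
    - [0.8, 0.001, 0, 0, 0]
    - [0.8, -0.05, 0, 0, 0]
    - [0.8, -0.1, 0, 0, 0]
    - [1, -0.13, 0, 0, 0]
    - [1, -0.13, 0, 0, 0]

```text
time_s: 40.25
tool_pos: [0.6493, 0.156, 0.2152]
tool_rot: [13.5, 89.7, 18.5]
force: [0.3, -0.1, -1.1]
grip_width: 0.0852
```

```bash
python3 plan.py .4385,.0962,.17,4.6; python3 bt.py .6685,-.077 .6583,.0388 .648,.154; cat > ad.py <<'E'
from h import *
for n in('top','side'):
    p,d=read_camera(n); C=cloud(n,d); q=p.astype(int); b=(q[...,2]>q[...,0]+40)&(q[...,2]>q[...,1]+20)&(C[...,0]>.25)&(C[...,0]<.75)
    for nm,m in(('adapters tops',b&(C[...,2]>.07)&(C[...,2]<.12)),('bin rim',b&(C[...,2]>.038)&(C[...,2]<.052)&(C[...,1]<-.2))):
        k,l,s,c=cv2.connectedComponentsWithStats(cv2.dilate(m.astype(np.uint8),np.ones((3,3))) if 'rim' in nm else m.astype(np.uint8))
        for i in range(1,k):
            Q=C[(l==i)&m]
            if len(Q)<25: continue
            (cx,cy),wh,a=cv2.minAreaRect((Q[:,:2]*1000).astype(np.float32)); print(n,nm,len(Q),'z',np.median(Q[:,2]).round(4),'rect',round(cx,1),round(cy,1),np.round(wh),round(a,1))
E
python3 ad.py
```

```text
t 40.25 pos [0.6493 0.156  0.2152] jaw 5.03 width 0.0852 F [ 0.3 -0.1 -1.1] tilt 0.32 q7 2
[0.4385, 0.0962, 0.17, 4.6] -> [0.0452, -0.0411, -0.2153] turn 0.43
top .6685,-.077 top z 0.1097 slope [-0.001  0.006] rect 666.4 -76.6 [ 61. 103.] 4.7
top .6583,.0388 top z 0.1098 slope [-0.004 -0.002] rect 658.1 39.4 [ 61. 104.] 4.5
top .648,.154 top z 0.1092 slope [0.01  0.034] rect 652.0 122.9 [62. 41.] 16.6
side .6685,-.077 top z 0.1099 slope [0.006 0.004] rect 665.9 -77.2 [ 65. 100.] 4.9
side .6583,.0388 top z 0.1098 slope [0.004 0.005] rect 657.5 38.0 [ 64. 101.] 5.1
side .648,.154 top z 0.1100 slope [0.003 0.008] rect 646.2 154.7 [ 66. 101.] 6.0
top adapters tops 477 z 0.0787 rect 456.1 -134.7 [48. 72.] 4.6
top adapters tops 484 z 0.0785 rect 439.2 95.7 [48. 73.] 4.7
top bin rim 422 z 0.0444 rect 437.7 -385.1 [200. 151.] 1.8
side adapters tops 411 z 0.0785 rect 436.7 94.5 [47. 73.] 5.5
side adapters tops 607 z 0.0782 rect 454.9 -135.6 [48. 73.] 4.3
side bin rim 904 z 0.0444 rect 436.4 -386.0 [201. 150.] 1.5
```

All three buckets are seated: tops are at 0.110 m, level, and centred within 2 mm. The blue bin has been knocked aside and is now at (0.437, -0.3855). Left adapter first.

Call:
step_arm:
  deltas:
    - [1, 0.0, -0.0415, -0.2153, 0.4]
    - [1, 0, -0.0415, -0.2153, 0.4]
    - [1, 0, -0.0415, -0.2153, 0.4]
    - [1, 0, -0.0415, -0.2153, 0.4]
    - [1, 0, -0.0415, -0.2153, 0.4]
    - [1, 0.06, -0.0415, -0.2153, 0.4]
    - [1, 0.06, -0.0415, -0.2153, 0.4]
    - [1, 0.06, -0.0415, -0.2153, 0.4]

```text
time_s: 41.45
tool_pos: [0.4379, 0.0958, 0.1531]
tool_rot: [-49.7, 89.9, -45.1]
force: [0.3, -0.3, 0.4]
grip_width: 0.0874
```

```bash
python3 plan.py .4385,.0955,.065,4.6
```

```text
t 41.45 pos [0.4379 0.0958 0.1531] jaw 4.61 width 0.0874 F [ 0.3 -0.3  0.4] tilt 0.09 q7 -17
[0.4385, 0.0955, 0.065, 4.6] -> [0.0881, -0.0003, 0.0006] turn 0.01
```

Call:
step_arm:
  deltas:
    - [1, 0.04, 0, 0.0003, 0]
    - [1, 0.07, 0, 0.0003, 0]
    - [1, 0.088, 0, 0.0003, 0]
    - [1, 0.088, 0, 0.0003, 0]
    - [-1, 0.088, 0, 0.0003, 0]
    - [-1, 0.088, 0, 0.0003, 0]
    - [-1, 0.088, 0, 0.0003, 0]
    - [-1, 0.088, 0, 0.0003, 0]
    - [-1, 0.088, 0, 0.0003, 0]
    - [-1, 0.088, 0, 0.0003, 0]
    - [-1, 0.088, 0, 0.0003, 0]
    - [-1, 0.088, 0, 0.0003, 0]
  newtons: 25

```text
time_s: 42.95
tool_pos: [0.437, 0.0957, 0.064]
tool_rot: [-82.5, 90.0, -77.9]
force: [0.6, -0.1, -0.9]
grip_width: 0.0149
```

Call:
step_arm:
  deltas:
    - [-1, 0, 0, 0, 0]
    - [-1, -0.03, 0, 0, 0]
    - [-1, -0.06, 0, 0, 0]
    - [-1, -0.1, 0, 0, 0]
    - [-1, -0.12, 0, 0, 0]
    - [-1, -0.12, 0, 0, 0]
    - [-1, -0.12, 0, 0, 0]

```text
time_s: 43.82
tool_pos: [0.4364, 0.0955, 0.183]
tool_rot: [-158.4, 89.9, -153.7]
force: [-0.0, 0.1, 0.0]
grip_width: 0.0004
```

```bash
python3 plan.py .480,-.3842,.185,1.7
```

```text
t 43.83 pos [0.4364 0.0955 0.183 ] jaw 4.64 width 0.0004 F [-0.   0.1  0. ] tilt 0.08 q7 -18
[0.48, -0.3842, 0.185, 1.7] -> [-0.002, -0.4817, 0.0046] turn 2.94
```

The fingers shut on nothing, so I'll take a look.

```bash
python3 ad.py;python3 - <<'E'
from h import *
p,d=read_camera('side');a=p[90:290,90:360]
save('c9',cv2.resize(a,(800,593),interpolation=cv2.INTER_CUBIC))
E
```

```text
top adapters tops 469 z 0.0786 rect 456.2 -134.4 [48. 71.] 4.5
top adapters tops 81 z 0.0777 rect 441.2 68.0 [16. 45.] 89.3
top bin rim 409 z 0.0443 rect 437.7 -385.6 [200. 151.] 1.4
side adapters tops 419 z 0.0784 rect 437.9 94.4 [48. 74.] 4.4
side adapters tops 623 z 0.0782 rect 454.3 -135.5 [47. 74.] 4.9
side bin rim 932 z 0.0443 rect 436.2 -385.7 [200. 150.] 1.5
```

View pics/c9.png

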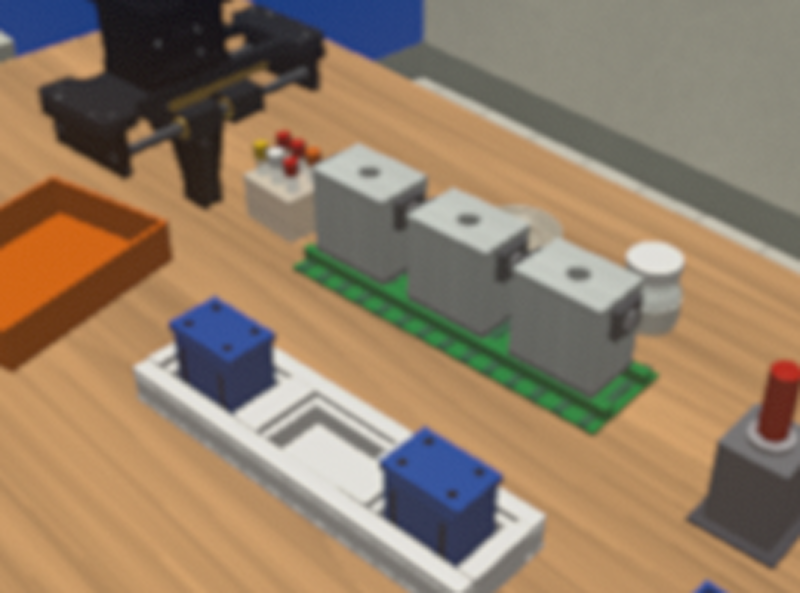

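Both adapters still stand in their wells at (222,350) and (440,495), unmoved, and there was no resistance while the fingers closed. I'll retry a little deeper, close in stages, and look at the closed fingers before lifting.

Call:
step_arm:
  deltas:
    - [1, 0, 0, 0.001, 0]
    - [1, 0, 0, 0.001, 0]
    - [1, 0, 0, 0.001, 0]
    - [1, 0, 0, 0.001, 0]
    - [1, 0, 0, 0.001, 0]
    - [1, 0, 0, 0.001, 0]
    - [1, 0, 0, 0.001, 0]
    - [1, 0, 0, 0.001, 0]
    - [1, 0.05, 0, 0.001, 0]
    - [1, 0.1, 0, 0.001, 0]
    - [1, 0.122, 0, 0.001, 0]
    - [1, 0.122, 0, 0.001, 0]

```text
time_s: 45.48
tool_pos: [0.4367, 0.0951, 0.0608]
tool_rot: [-141.3, 89.8, -136.7]
force: [0.1, -0.3, 0.8]
grip_width: 0.0868
```

Call:
step_arm:
  deltas:
    - [0, 0, 0, 0, 0]
    - [0, 0, 0, 0, 0]
    - [0, 0, 0, 0, 0]
    - [0, 0, 0, 0, 0]
    - [0, 0, 0, 0, 0]
    - [0, 0, 0, 0, 0]
  newtons: 20

```text
time_s: 46.22
tool_pos: [0.4384, 0.096, 0.0623]
tool_rot: [21.4, 90.0, 26.0]
force: [0.3, -0.1, 0.5]
grip_width: 0.047
```

```bash
python3 plan.py .4385,.0955,.06,4.6;python3 - <<'E'
from h import *
p,d=read_camera('side');a=p[110:260,90:290]
save('c10',cv2.resize(a,(800,600),interpolation=cv2.INTER_CUBIC))
E
```

```text
t 46.23 pos [0.4384 0.096  0.0623] jaw 4.64 width 0.0470 F [ 0.3 -0.1  0.5] tilt 0.05 q7 -10
[0.4385, 0.0955, 0.06, 4.6] -> [0.0023, -0.0005, 0.0001] turn 0.04
```

View pics/c10.png

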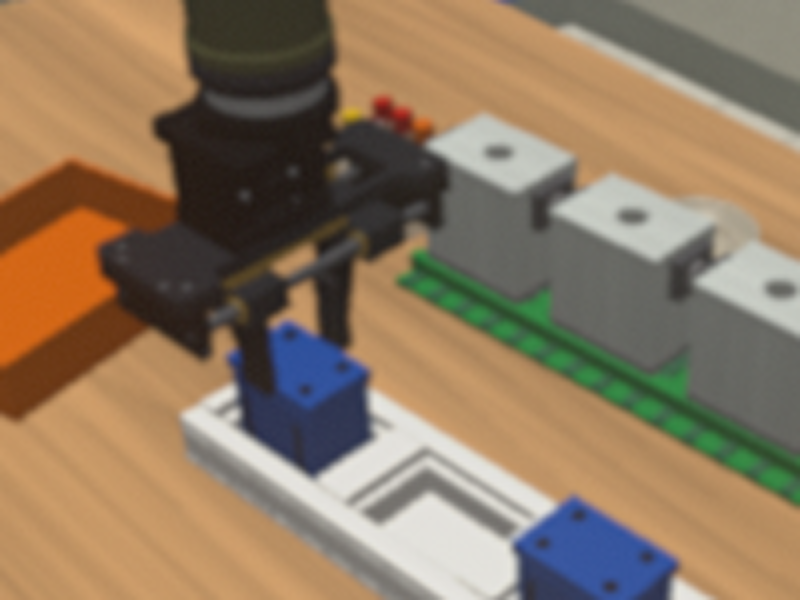

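The fingers straddle the adapter at (285,390), with the opening at 47 mm, which matches its width. Now a firmer grip.

Call:
step_arm:
  deltas:
    - [-1, 0.002, 0, 0, 0]
    - [-1, 0.002, 0, 0, 0]
    - [-1, 0.002, 0, 0, 0]
  newtons: 25

```text
time_s: 46.65
tool_pos: [0.4392, 0.0961, 0.0617]
tool_rot: [40.8, 89.9, 45.4]
force: [-2.3, -0.8, 14.4]
grip_width: 0.0469
```

Call:
step_arm:
  deltas:
    - [-1, -0.003, 0, 0, 0]
    - [-1, -0.01, 0, 0, 0]
    - [-1, -0.03, 0, 0, 0]
    - [-1, -0.06, 0, 0, 0]
    - [-1, -0.1, 0, 0, 0]
    - [-1, -0.12, 0, 0, 0]
    - [-1, -0.12, 0, 0, 0]

```text
time_s: 47.52
tool_pos: [0.4389, 0.0962, 0.1812]
tool_rot: [36.7, 89.8, 41.4]
force: [-0.5, 0.0, -0.8]
grip_width: 0.0467
```

```bash
python3 plan.py .480,-.3842,.185,1.7; python3 ad.py
```

```text
t 47.52 pos [0.4389 0.0962 0.1812] jaw 4.65 width 0.0467 F [-0.5  0.  -0.8] tilt 0.18 q7 -18
[0.48, -0.3842, 0.185, 1.7] -> [-0.0038, -0.4822, 0.0021] turn 2.95
top adapters tops 472 z 0.0782 rect 456.2 -134.3 [48. 71.] 4.3
top bin rim 412 z 0.0444 rect 437.5 -385.8 [200. 151.] 1.8
side adapters tops 621 z 0.0782 rect 454.4 -135.4 [47. 75.] 4.3
side bin rim 933 z 0.0442 rect 436.4 -385.6 [200. 151.] 1.5
```

Call:
step_arm:
  deltas:
    - [-1, 0, -0.482, 0.002, 3]
    - [-1, 0, -0.482, 0.002, 3]
    - [-1, 0, -0.482, 0.002, 3]
    - [-1, 0, -0.482, 0.002, 3]
    - [-1, 0, -0.482, 0.002, 3]
    - [-1, 0, -0.482, 0.002, 3]
    - [-1, 0, -0.482, 0.002, 3]
    - [-1, 0, -0.482, 0.002, 3]
    - [-1, 0.03, -0.482, 0.002, 3]
    - [-1, 0.05, -0.482, 0.002, 3]
    - [-1, 0.05, -0.482, 0.002, 3]
    - [-1, 0.05, -0.482, 0.002, 3]

```text
time_s: 49.12
tool_pos: [0.4799, -0.3835, 0.1306]
tool_rot: [-2.0, 90.0, -0.3]
force: [0.3, -0.2, -1.0]
grip_width: 0.0467
```

```bash
python3 plan.py .480,-.3842,.064,1.7; python3 ad.py
```

```text
t 49.12 pos [ 0.4799 -0.3835  0.1306] jaw 1.75 width 0.0467 F [ 0.3 -0.2 -1. ] tilt 0.04 q7 58
[0.48, -0.3842, 0.064, 1.7] -> [0.0666, -0.0007, 0.0001] turn 0.05
top adapters tops 80 z 0.0951 rect 476.0 -351.4 [50. 17.] 21.2
top adapters tops 471 z 0.0784 rect 456.2 -134.1 [48. 71.] 4.8
top bin rim 150 z 0.0447 rect 488.5 -324.0 [ 72. 154.] 58.0
side adapters tops 638 z 0.0783 rect 454.5 -136.0 [48. 73.] 4.5
side adapters tops 704 z 0.0959 rect 463.6 -394.3 [38. 81.] 34.0
side bin rim 500 z 0.0443 rect 418.9 -319.9 [209.  77.] 24.5
side bin rim 297 z 0.0446 rect 477.9 -454.1 [141.  46.] 21.2
```

Call:
step_arm:
  deltas:
    - [-1, 0.02, 0, 0, 0]
    - [-1, 0.04, 0, 0, 0]
    - [-1, 0.055, 0, 0, 0]
    - [-1, 0.063, 0, 0, 0]
    - [-1, 0.067, 0, 0, 0]
    - [-1, 0.067, 0, 0, 0]
    - [0.4, 0.067, 0, 0, 0]
    - [0.4, 0.067, 0, 0, 0]
    - [0.4, 0.067, 0, 0, 0]
    - [0.4, 0.04, 0, 0, 0]
    - [0.4, 0, 0, 0, 0]
    - [1, -0.05, 0, 0, 0]

```text
time_s: 50.72
tool_pos: [0.4786, -0.3839, 0.1807]
tool_rot: [140.5, 89.9, 142.1]
force: [0.8, -0.6, 0.3]
grip_width: 0.065
```

```bash
python3 plan.py .456,-.135,.16,4.6; python3 ad.py
```

```text
t 50.73 pos [ 0.4786 -0.3839  0.1807] jaw 1.63 width 0.0650 F [ 0.8 -0.6  0.3] tilt 0.08 q7 56
[0.456, -0.135, 0.16, 4.6] -> [0.0207, 0.2494, -0.0155] turn -2.97
top adapters tops 419 z 0.0782 rect 479.9 -380.3 [48. 65.] 2.5
top adapters tops 468 z 0.0781 rect 456.2 -134.1 [48. 71.] 4.4
top bin rim 172 z 0.0448 rect 483.8 -330.0 [ 90. 185.] 56.0
top bin rim 25 z 0.0452 rect 477.1 -352.0 [48. 10.] 14.2
side adapters tops 631 z 0.0782 rect 454.5 -135.3 [48. 75.] 5.0
side adapters tops 1087 z 0.0781 rect 479.8 -384.5 [51. 74.] 0.9
side bin rim 902 z 0.0444 rect 436.4 -385.6 [201. 150.] 1.1
side bin rim 177 z 0.0448 rect 465.1 -402.2 [34. 71.] 40.0
```

The first adapter stands in the bin with its top at 0.078 m. Now the second.

Call:
step_arm:
  deltas:
    - [1, 0, 0.2494, -0.0155, -3]
    - [1, 0, 0.2494, -0.0155, -3]
    - [1, 0, 0.2494, -0.0155, -3]
    - [1, 0, 0.2494, -0.0155, -3]
    - [1, 0, 0.2494, -0.0155, -3]
    - [1, 0.05, 0.2494, -0.0155, -3]
    - [1, 0.05, 0.2494, -0.0155, -3]
    - [1, 0.05, 0.2494, -0.0155, -3]

```text
time_s: 51.82
tool_pos: [0.4568, -0.1369, 0.131]
tool_rot: [-72.5, 89.9, -68.0]
force: [-0.0, 0.5, 0.4]
grip_width: 0.0871
```

```bash
python3 plan.py .4555,-.1348,.062,4.6
```

```text
t 51.83 pos [ 0.4568 -0.1369  0.131 ] jaw 4.53 width 0.0871 F [-0.   0.5  0.4] tilt 0.08 q7 16
[0.4555, -0.1348, 0.062, 4.6] -> [0.069, 0.0022, -0.0012] turn -0.07
```

Call:
step_arm:
  deltas:
    - [1, 0.03, 0.0022, -0.0012, 0]
    - [1, 0.06, 0.0022, -0.0012, 0]
    - [1, 0.069, 0.0022, -0.0012, 0]
    - [1, 0.069, 0.0022, -0.0012, 0]
    - [-1, 0.069, 0.0022, -0.0012, 0]
    - [-1, 0.069, 0.0022, -0.0012, 0]
    - [-1, 0.069, 0.0022, -0.0012, 0]
    - [-1, 0.069, 0.0022, -0.0012, 0]
    - [-1, 0.069, 0.0022, -0.0012, 0]
    - [-1, 0.069, 0.0022, -0.0012, 0]
    - [-1, 0.069, 0.0022, -0.0012, 0]
    - [-1, 0.069, 0.0022, -0.0012, 0]

```text
time_s: 53.32
tool_pos: [0.4552, -0.1334, 0.0611]
tool_rot: [7.7, 90.0, 12.4]
force: [0.5, 0.2, 0.9]
grip_width: 0.0473
```

Call:
step_arm:
  deltas:
    - [-1, -0.003, 0, 0, 0]
    - [-1, -0.01, 0, 0, 0]
    - [-1, -0.03, 0, 0, 0]
    - [-1, -0.06, 0, 0, 0]
    - [-1, -0.1, 0, 0, 0]
    - [-1, -0.11, 0, 0, 0]
    - [-1, -0.11, 0, 0, 0]

```text
time_s: 54.2
tool_pos: [0.4552, -0.1333, 0.1711]
tool_rot: [47.6, 89.9, 52.2]
force: [0.8, -0.1, -1.9]
grip_width: 0.047
```

```bash
python3 plan.py .394,-.3865,.17,1.7; python3 ad.py
```

```text
t 54.20 pos [ 0.4552 -0.1333  0.1711] jaw 4.65 width 0.0470 F [ 0.8 -0.1 -1.9] tilt 0.09 q7 11
[0.394, -0.3865, 0.17, 1.7] -> [0.0011, -0.2474, -0.0815] turn 2.95
top adapters tops 493 z 0.0781 rect 479.9 -385.2 [48. 75.] 1.9
top bin rim 419 z 0.0445 rect 437.7 -385.9 [199. 152.] 1.6
top bin rim 31 z 0.0422 rect 477.1 -351.9 [48.  9.] 13.4
side adapters tops 1087 z 0.0781 rect 479.1 -384.7 [51. 73.] 1.2
side bin rim 905 z 0.0444 rect 436.2 -385.6 [200. 150.] 1.5
side bin rim 181 z 0.0449 rect 465.0 -402.5 [33. 70.] 40.1
```

Call:
step_arm:
  deltas:
    - [-1, 0, -0.2474, -0.0815, 3]
    - [-1, 0, -0.2474, -0.0815, 3]
    - [-1, 0, -0.2474, -0.0815, 3]
    - [-1, 0, -0.2474, -0.0815, 3]
    - [-1, 0, -0.2474, -0.0815, 3]
    - [-1, 0, -0.2474, -0.0815, 3]
    - [-1, 0.035, -0.2474, -0.0815, 3]
    - [-1, 0.035, -0.2474, -0.0815, 3]
    - [-1, 0.035, -0.2474, -0.0815, 3]

```text
time_s: 55.42
tool_pos: [0.395, -0.3854, 0.1368]
tool_rot: [23.3, 89.9, 25.1]
force: [0.2, -0.9, -0.7]
grip_width: 0.0471
```

```bash
python3 plan.py .393,-.3865,.0635,1.7; python3 ad.py|grep side
```

```text
t 55.42 pos [ 0.395  -0.3854  0.1368] jaw 1.79 width 0.0471 F [ 0.2 -0.9 -0.7] tilt 0.07 q7 59
[0.393, -0.3865, 0.0635, 1.7] -> [0.0733, -0.001, -0.002] turn 0.09
side adapters tops 494 z 0.0781 rect 480.2 -394.9 [50. 53.] 1.0
side adapters tops 648 z 0.1007 rect 379.3 -398.2 [38. 81.] 34.4
side bin rim 353 z 0.0447 rect 493.2 -438.4 [165.  80.] 38.4
side bin rim 354 z 0.0444 rect 358.4 -335.8 [114.  60.] 46.6
side bin rim 68 z 0.0457 rect 477.9 -418.5 [ 9. 46.] 79.2
```

Call:
step_arm:
  deltas:
    - [-1, 0.02, -0.001, -0.002, 0]
    - [-1, 0.045, -0.001, -0.002, 0]
    - [-1, 0.06, -0.001, -0.002, 0]
    - [-1, 0.069, -0.001, -0.002, 0]
    - [-1, 0.0735, -0.001, -0.002, 0]
    - [-1, 0.0735, -0.001, -0.002, 0]
    - [0.4, 0.0735, -0.001, -0.002, 0]
    - [0.4, 0.0735, -0.001, -0.002, 0]
    - [0.4, 0.0735, -0.001, -0.002, 0]
    - [0.4, 0.04, -0.001, -0.002, 0]
    - [0.4, 0, -0.001, -0.002, 0]
    - [0.4, -0.06, -0.001, -0.002, 0]

```text
time_s: 57.02
tool_pos: [0.3912, -0.3867, 0.1963]
tool_rot: [151.6, 89.8, 153.2]
force: [1.2, 0.6, 0.1]
grip_width: 0.0609
```

Call:
step_arm:
  deltas:
    - [0.4, -0.1, 0, 0, 0]
    - [0.4, -0.1, 0.1, 0.05, 0]
    - [0.4, -0.1, 0.2, 0.05, 0]
    - [0.4, -0.1, 0.3, 0.05, 0]
    - [0.4, -0.1, 0.4, 0.05, 0]
    - [0.4, -0.1, 0.4, 0.05, 0]
    - [0.4, -0.1, 0.6, 0.0, 0]
    - [0.4, -0.1, 0.75, -0.05, 0]
    - [0.4, -0.1, 0.75, -0.05, 0]
    - [0.4, -0.1, 0.75, -0.05, 0]
    - [0.4, -0.1, 0.75, -0.05, 0]
    - [0.4, -0.1, 0.75, -0.05, 0]

```text
time_s: 58.52
tool_pos: [0.3405, 0.2808, 0.2959]
tool_rot: [45.0, 89.9, 46.6]
force: [1.1, -0.6, -0.6]
grip_width: 0.061
```

```bash
python3 plan.py; python3 ad.py; python3 bt.py .6685,-.077 .6583,.0388 .648,.154; python3 loc.py | egrep '^(jar|dish|tuberack|rod_grip|bin_or)'; python3 - <<'E'
from h import *
p,d=read_camera('top');a=p[90:310,60:470]
save('c11',cv2.resize(a,(800,429),interpolation=cv2.INTER_CUBIC))
E
```

```text
t 58.52 pos [0.3405 0.2808 0.2959] jaw 1.60 width 0.0610 F [ 1.1 -0.6 -0.6] tilt 0.08 q7 -42
top adapters tops 493 z 0.078 rect 480.0 -385.5 [48. 75.] 1.6
top adapters tops 502 z 0.0781 rect 393.3 -390.0 [48. 74.] 1.7
top bin rim 424 z 0.0444 rect 437.6 -385.6 [199. 151.] 1.8
top bin rim 25 z 0.0457 rect 392.3 -355.7 [45.  2.] 1.3
side adapters tops 1080 z 0.0781 rect 479.5 -384.7 [50. 74.] 1.5
side adapters tops 1325 z 0.0781 rect 392.8 -389.7 [51. 73.] 2.0
side bin rim 825 z 0.0445 rect 436.1 -385.8 [200. 150.] 1.4
side bin rim 101 z 0.0446 rect 455.8 -385.0 [ 3. 38.] 2.6
side bin rim 68 z 0.0449 rect 477.7 -418.6 [ 8. 46.] 80.3
side bin rim 187 z 0.045 rect 378.9 -407.7 [33. 70.] 41.0
top .6685,-.077 top z 0.1098 slope [-0.002 -0.001] rect 666.5 -76.1 [ 61. 104.] 4.6
top .6583,.0388 top z 0.1098 slope [0.002 0.001] rect 657.8 39.3 [ 61. 103.] 4.7
top .648,.154 top z 0.1097 slope [-0.004  0.002] rect 648.0 154.6 [ 61. 104.] 5.8
side .6685,-.077 top z 0.1098 slope [0.005 0.004] rect 666.4 -77.4 [ 65. 100.] 5.3
side .6583,.0388 top z 0.1099 slope [0.011 0.008] rect 657.3 37.9 [ 64. 1
[... 1166 characters left out ...]
[144. 180.] top z 0.087 med [0.642 0.277] rect 649 278 [59. 42.] 89.6 683
tuberack side 0.6 [188. 153.] top z 0.085 med [0.639 0.274] rect 647 277 [58. 41.] 89.9 679
dish top 0.92 [214. 132.] top z 0.021 med [0.783 0.092] rect 783 92 [80. 87.] 44.9 679
dish side 0.59 [275. 164.] top z 0.020 med [0.816 0.097] rect 763 53 [179.  55.] 44.8 152
jar top 0.88 [270. 129.] top z 0.075 med [ 0.777 -0.071] rect 777 -71 [47. 44.] 30.2 354
jar top 0.33 [273. 170.] top z 0.115 med [ 0.666 -0.077] rect 666 -76 [ 61. 103.] 4.8 1059
jar side 0.83 [312. 184.] top z 0.072 med [ 0.775 -0.075] rect 778 -73 [48. 47.] 76.4 436
jar side 0.22 [187. 153.] top z 0.085 med [0.639 0.274] rect 647 276 [56. 41.] 89.9 666
```

View pics/c11.png

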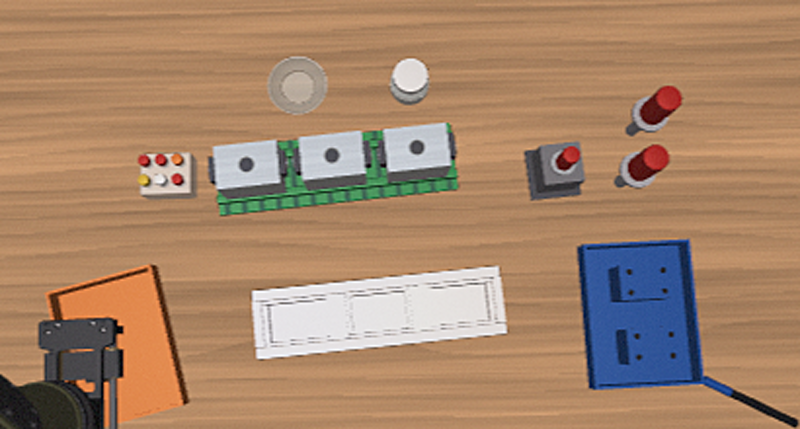

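The final picture shows three seated buckets (247–418,155), the rod in its stand (566,158), both adapters in the blue bin (640,280 and 650,347), and the bystanders in place. Handing in.

```bash
python3 -c "
from h import *
print(env.sign_off(), monitor.get_obs()['time_s'])"
```

```text
the job is handed in; nothing more can be done
the job is handed in; nothing more can be done
```

The job is done and handed in at about 60 s; the hand-in reports no verdict. Two blue adapters were stuck, in the outer buckets, and the middle bucket was empty. I pushed both out with the small rod, put the rod back in its stand, seated all three buckets on the rack, and put both adapters in the blue bin.

**Last checks, all passed:**
- **Buckets:** tops at 0.110 m in both views, level, and within about 2 mm of their places.
- **Rod:** handle top at 0.147 m and upright in the stand, same as at the start.
- **Adapters:** standing in the blue bin at about ±43 mm from its centre in x, tops at 0.078 m.
- **Bins and bystanders:** the blue bin is flat, and the tube rack, dish and jar have moved no more than 2 mm. The gripper is clear of everything.

**What went differently:**
- **Blue bin:** it was knocked about 3 cm aside during the run. I re-measured it before placing the adapters.
- **Failed grasp:** the first grasp of the left adapter closed on nothing, with no resistance, and left the adapter in place. I never found out why. A second try, about 3 mm deeper, held.
- **Camera agreement:** the two cameras differed by 1–2 mm, which is within their calibration.

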